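# Pack the glaze jars into the colour case

## Robot

A 6-joint arm with a two-finger parallel gripper is mounted at the origin on the work surface. World frame = base frame: x ahead of the robot, y to its left, z up, the work surface at z = 0. Lengths are in m, angles in rad, forces in N, time in s.
With the tool pointing down it reaches from about 0.225 to 0.875 m from the base axis. Payload 3.4 kg.
Tool frame: the origin (TCP) lies midway between the tips of the shut fingers; the grasp point (between the pads) lies 19 mm behind it; z points along the fingers, y is the direction in which the jaws open and shut (so a half turn about z gives the same grasp; the last joint's range is limited). The gripper opens to 85 mm and grips with 20 to 120 N. Pads are 22 mm wide; open, the fingers measure 114 mm over their backs; the gripper's body (76 mm by 85 mm) begins 54 mm behind the grasp point. The pads swing forward as they close: fully open they stand 13 mm farther back than shut.
Start: joints at [0.99, 0.276, 1.505, -0, 1.361, -0.121], TCP at [0.255, 0.515, 0.231] pointing down, gripper open.
Joint ranges: [-2.89, 2.89], [-0.75, 2.08], [0.22, 2.7], [-1.18, 4.32], [0.11, 2.71], [-2.7, 2.7]. Speed limits (rad/s): [2.57, 2.57, 3.14, 3.14, 3.14, 3.14].

## Interface

Orientations are given as a unit quaternion [w, x, y, z].
In Python, from plant import get_obs, grab_frame, camera_info, finish_job, trace, spot_point gives the robot as it stands.
- The arm moves only by the tool move_arm, never from a script. Its argument "rows" is one flat list of numbers, 7 for each row, row after row: the shift along the world's x, y, z in mm, then the turn, a rotation vector about the world's x, y, z in degrees, then the closure, from -1 (fully open) to 1 (shut). A call has 1 to 5 rows; each row is the pose to reach, as a shift and turn from the pose commanded when the call began; what a row does not reach only later rows make up. A row lasts 1/12 s, in which the tool goes at most 41.7 mm and 7.16 degrees, less where a joint would pass 70% of its speed; a pose out of reach is approached as far as the arm can. A call with a gripper value outside its range is refused whole. The fingers move at their own pace and stop on an object; "grip_force" is the grip in N (left out, the last holds). Time passes only in rows, so rows that repeat a pose let the fingers close. It gives the time, the measured TCP pose, the force and the opening at its end, in the units of the state.
- get_obs(): the state, without advancing time (a new reading comes with each control period).
- grab_frame(name): name is "scene" or "top"; returns (picture, depth): 480x640x3 uint8, red, green, blue; 480x640 float32, m along the optical axis (not along the pixel's ray), 0 where there is no reading.
- camera_info(name): a dict with "fx", "fy", "cx", "cy" (pixels), "world_from_camera" (4x4, takes a point from camera to world coordinates). Camera axes: x right, y down, z forward; pixel columns grow to the right and rows downward; lengths in m; the calibration is good to about 2 mm. A picture is of the moment at which its call begins. camera_info takes no time and is no camera call.
- finish_job(): hands the job in, once; it reports no verdict.
Trained networks look in the newest picture that a camera, given by its name, has taken for a name from the list of things; names that differ only in an ending like _2 or _b are one class to them, and where a whole thing is asked for, a point or a joint stands for the part that bears it (a point fixed in the world has none). Each returns a list of dicts, best first, with "p" (0 to 1); they miss things now and then, are a little off and sometimes report something else, mostly with a low value. They report only what shows in the picture. A call takes as long as a camera call. They do not tell look-alikes from the thing itself.
- trace(name, camera): "region" (480x640 bool, what is visible of it).
- spot_point(name, camera): "centre" ([x, y, z] in m, in world coordinates, good to about 4 mm: a listed point, or the origin of a listed thing).
The state is a dict: "time": time; "qpos": joint angles; "dq": joint speeds; "effort": joint torques, N m; "position": TCP position; "orientation": TCP orientation; "contact_force": force on the tool from outside, world axes, zero at the start; "wrist_torque": the same for the moment, N m; "gripper_width": opening from 0.0 (shut) to 1.0 (fully open).
Only numpy, scipy, OpenCV 4.12 (cv2) and the standard library are available. Lean on these libraries where they do the work, as an engineer would, in place of code of your own. Each camera call takes 0.05 s, during which the arm holds its last target. There are 200 camera calls.

## Task

Pack up the decorating bench. The wooden colour case is too heavy to lift, so walk it away from you, flat on the bench, by pushing its two brass-plated near corners in turn, keeping off the row of test tiles between them and never letting it swing more than 20 degrees off square with the batten, until its far side stands flat against the batten. Only then lever its stuck lid up with the palette knife, stand every glaze jar that is out on the bench upright inside the case, shut the lid and leave the knife lying in its white tray, with nothing else on the bench disturbed.

Things in the scene. Friction and masses are not known exactly. Their poses are not given: they have to be found in the camera images.
- case: Heavy loose oak case with a hinged lid, 2 to 2.8 kg; takes up to 20 N to slide. 160 mm along its x, 240 mm along its y, 76 mm high with its 8 mm lid. Origin at the centre of its underside; +x points to the far, hinged side; the near face is at x = -80 mm. Walls 6 mm, floor 5 mm, rim 68 mm high, one space inside, 148 x 228 mm. It starts about 105 to 145 mm short of the batten, up to 0.18 rad askew.
- near_left (a point): Middle of the left brass corner plate on the near face of the case: push here. The plate is 45 mm wide (75 to 120 mm to the left of the middle), 60 mm high, 4 mm proud. The point lies on its surface, 32 mm above the bench (case x = -84, y = +97.5 mm).
- near_right (a point): Middle of the right brass corner plate, the mirror image of the left one (case x = -84, y = -97.5 mm).
- tiles: Row of five fired colour test tiles glued to the near face of the case, 128 mm wide in the middle, 34 mm high, 5 mm proud; do not press on them with the fingers. Origin at the middle of the row, on the face of the case, 34 mm above the bench; axes as the case.
- notch (a point): Middle of the pry notch in the near rim of the case: an open slot under the lid, 70 mm wide, 9 mm high (59 to 68 mm above the bench), through the 6 mm wall.
- lid (a joint): Angle of the lid, rad: 0 shut, 1.55 fully open (nearly upright). Its hinge runs along the case's y at x = +80 mm, 68 mm above the case's underside. The lid is a flat panel 160 x 240 x 8 mm without a handle, flush with the walls; the hinge is stiff (about 4 N at the near edge to lift it, 1 N to press it down) and it stays where it is left.
- lid_edge (a point): Middle of the lid's near edge, at its underside, 160 mm from the hinge.
- far_left (a point): Far left corner of the case (its x = +80, y = +120 mm), 13 mm above its underside.
- far_right (a point): Far right corner of the case (its x = +80, y = -120 mm), 13 mm above its underside.
- batten: Wooden batten screwed to the bench, 360 mm long along its own y, 22 mm wide, 26 mm high: the stop that the case's far side goes against. Origin at bench height in the middle of the face turned to the case; its +x points away from the robot, so the batten lies at x = 0 to +22 mm.
- tray: White enamel tool tray fixed on the bench, 260 x 180 mm, walls 4 mm thick and 14 mm high, floor 4 mm thick. Origin under its centre, its x along the 260 mm side.
- knife: Palette knife lying in the tray, 210 mm long, 0.11 kg. Wooden handle 24 mm wide, 26 mm high, from 85 mm behind to 20 mm in front of the origin; steel blade 22 mm wide, 2 mm thick, straight on from there at mid-height of the handle. Origin on the underside of the handle; its +x points to the blade's tip.
- knife_tip (a point): Tip of the knife's blade, at mid-thickness: 125 mm ahead of the knife's origin and 13 mm above its underside.
- jar1: Closed glaze jar with a red lid and band, 52 mm in diameter, 52 mm high, 0.16 kg; origin at the centre of its underside, z up. It may be absent.
- jar2: Closed glaze jar with a blue lid and band, 52 mm in diameter, 52 mm high, 0.16 kg; origin at the centre of its underside, z up. It may be absent.
- jar3: Closed glaze jar with a green lid and band, 52 mm in diameter, 52 mm high, 0.16 kg; origin at the centre of its underside, z up. It may be absent.
- jar4: Closed glaze jar with a yellow lid and band, 52 mm in diameter, 52 mm high, 0.16 kg; origin at the centre of its underside, z up. It may be absent.
- tub1: Bystander: tub with a blue lid, 90 mm across, 60 mm high. Origin at the centre of its underside.
- tub2: Bystander: tub with a blue lid, 90 mm across, 55 mm high. Origin at the centre of its underside.
- mug1: Bystander: white bisque mug, 82 mm across, 95 mm high, handle to its +y. Origin at the centre of its underside.
- mug2: Bystander: white bisque mug, 82 mm across, 95 mm high, handle to its +y. Origin at the centre of its underside.
- sponge: Bystander: yellow sponge, 100 x 65 x 30 mm. Origin at the centre of its underside.
- rib: Bystander: flat wooden potter's rib, 85 x 50 x 8 mm. Origin at the centre of its underside.
- brushpot: Bystander: terracotta pot of brushes, 76 mm across, 80 mm high, brushes to 190 mm. Origin at the centre of its underside.
Mind the look-alikes: they are no part of the job. What is shaped like the jar4 but black is not meant.

How it is judged:
By the outcome, as a careful person would: the job done as asked, in the order asked, and still so for the second after the job is handed in, with the robot touching nothing.
Of jar1, jar2, jar3, jar4 only 2 to 3 are there at a start; the rules pass over those that are not, and their reading is None.
At some moment in a run one of jar1, jar2, jar3, jar4, knife may be knocked a few centimetres aside while the robot is not near it.
It also fails if it takes over 210 s, if anything falls off the work surface, if the arm or the gripper's body presses on something with over 40 N, if the wrist force passes 120 N, or if a joint passes its speed limit or range.

## Working session

There is one attempt and no reset: what is moved stays moved. The work goes in short steps, Python scripts to look and compute and a tool call to move; the robot and the scene stay as the last step left them, time stands still between calls to the robot, and variables do not carry over. Pictures are saved under pics/ and viewed, about 12 in all and at most 16, crops included, and the job is handed in when it is done.

Besides the shell and the picture viewer there is one more tool, called after "Emit:" as name(argument=value, ...) on one line, values as JSON. move_arm: Moves the arm, as the interface text tells. Its arguments: {"type":"object","properties":{"rows":{"type":"array"},"grip_force":{"type":"number"}},"required":["rows"]}

```bash
ls; mkdir -p pics; cat > h.py <<'E'
import numpy as np, cv2
from plant import *
def snap(cam,fn=None,crop=None,scale=1):
    im,d=grab_frame(cam)
    if fn:
        a=im[...,::-1].copy()
        if crop: x0,y0,x1,y1=crop; a=a[y0:y1,x0:x1]
        if scale!=1: a=cv2.resize(a,None,fx=scale,fy=scale,interpolation=cv2.INTER_CUBIC)
        cv2.imwrite('pics/'+fn,a)
    return im,d
def cloud(cam,d):
    c=camera_info(cam); v,u=np.mgrid[:480,:640]
    p=np.stack([(u-c['cx'])/c['fx']*d,(v-c['cy'])/c['fy']*d,d,np.ones_like(d)],-1)
    return (p@np.array(c['world_from_camera']).T)[...,:3]
def proj(cam,p):
    c=camera_info(cam); q=np.linalg.inv(np.array(c['world_from_camera']))@np.append(p,1)
    return np.array([q[0]/q[2]*c['fx']+c['cx'],q[1]/q[2]*c['fy']+c['cy']])
def spots(names,cam):
    for n in names:
        for r in spot_point(n,cam)[:3]:
            if r['p']>.15: print(cam,n,np.round(r['centre'],4),round(r['p'],2),np.round(proj(cam,r['centre'])), {k:v for k,v in r.items() if k not in('p','centre')})
E
python3 - <<'E'
from h import *
np.set_printoptions(suppress=True,precision=4)
print(get_obs())
for c in('scene','top'):
    snap(c,f'{c}0.png'); print(camera_info(c))
spots('near_left near_right notch far_left far_right batten case tray knife knife_tip jar1 jar2 jar3 jar4 tub1 mug1 sponge rib brushpot'.split(),'top')
spots('near_left near_right knife knife_tip jar1 jar2 jar3 jar4'.split(),'scene')
E
```

```text
pics
{'time': 0.0, 'qpos': array([ 0.99  ,  0.2766,  1.5061,  0.    ,  1.3607, -0.121 ]), 'dq': array([-0.0013,  0.0005,  0.0019,  0.0003,  0.0006,  0.0006]), 'effort': array([ -0.0011, -41.6761, -24.5805,  -0.0001,   0.011 ,   0.    ]), 'position': array([0.2549, 0.5148, 0.2304]), 'orientation': array([-0.0003,  0.2279,  0.9737, -0.0009]), 'contact_force': array([-0.3683,  0.6181, -0.9231]), 'wrist_torque': array([-0.0307, -0.0686,  0.0408]), 'gripper_width': 0.9989019687180777}
{'fx': 558.7997820595614, 'fy': 558.7997820595614, 'cx': 312.65545690102925, 'cy': 244.01295986142435, 'world_from_camera': array([[ 0.7875,  0.4788, -0.388 ,  1.118 ],
       [ 0.6162, -0.623 ,  0.4818, -0.7506],
       [-0.011 , -0.6186, -0.7857,  1.2943],
       [ 0.    ,  0.    ,  0.    ,  1.    ]])}
{'fx': 504.0532602111858, 'fy': 504.0532602111858, 'cx': 313.93924715024065, 'cy': 236.72339157604188, 'world_from_camera': array([[-0.0279, -0.9916,  0.126 ,  0.3269],
       [-0.9993,  0.0309,  0.0225, -0.0106],
       [-0.0262, -0.1253, -0.9918,  1.3654],
       [ 0.    ,  0.    ,  0.    ,  1.    ]])}
top
[... 2236 characters left out ...]
 0.0161] 0.62 [263. 355.] {}
scene jar1 [ 0.5606  0.3063 -0.0011] 0.87 [385. 204.] {}
scene jar1 [0.4745 0.3828 0.0015] 0.86 [376. 178.] {}
scene jar1 [ 0.4472  0.2961 -0.0016] 0.71 [354. 190.] {}
scene jar2 [ 0.5606  0.3063 -0.0011] 0.87 [385. 204.] {}
scene jar2 [0.4745 0.3828 0.0015] 0.86 [376. 178.] {}
scene jar2 [ 0.4472  0.2961 -0.0016] 0.71 [354. 190.] {}
scene jar3 [ 0.5606  0.3063 -0.0011] 0.87 [385. 204.] {}
scene jar3 [0.4745 0.3828 0.0015] 0.86 [376. 178.] {}
scene jar3 [ 0.4472  0.2961 -0.0016] 0.71 [354. 190.] {}
scene jar4 [ 0.5606  0.3063 -0.0011] 0.87 [385. 204.] {}
scene jar4 [0.4745 0.3828 0.0015] 0.86 [376. 178.] {}
scene jar4 [ 0.4472  0.2961 -0.0016] 0.71 [354. 190.] {}
```

View pics/top0.png

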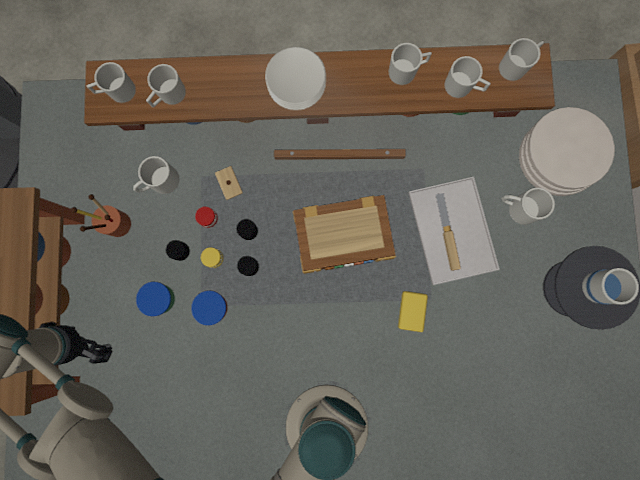

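View pics/scene0.png

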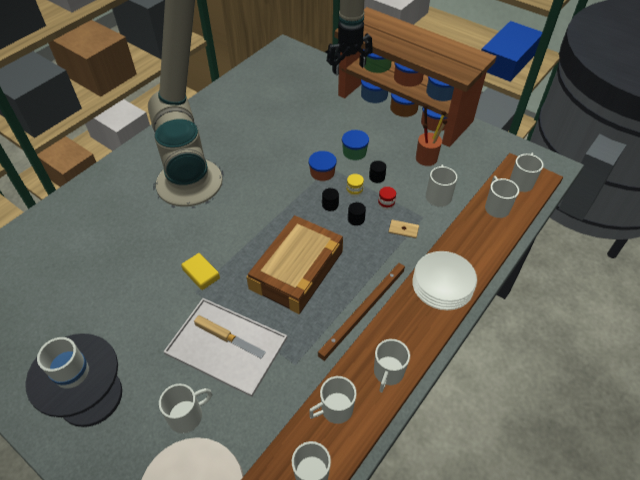

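Two jars, red (top 207,217) and yellow (211,258); three black look-alikes at (247,229), (247,265), (177,250). Case at (345,233), batten (340,154), knife in the tray at (447,235). I'll check with one crop and fit poses from depth.

```bash
cat >> h.py <<'E'
def rect(P,m,zlo,zhi):
    q=P[m&(P[...,2]>zlo)&(P[...,2]<zhi)][:,:2]
    r=cv2.minAreaRect((q*1000).astype(np.float32)); return r,len(q)
def casepose(d=None,z=(.068,.085)):
    if d is None: im,d=grab_frame('top')
    P=cloud('top',d); m=(P[...,0]>.33)&(P[...,0]<.9)&(P[...,1]>-.24)&(P[...,1]<.13)
    q=P[m&(P[...,2]>z[0])&(P[...,2]<z[1])]
    return q
def fit(q):
    (c,s,a)=cv2.minAreaRect((q[:,:2]*1000).astype(np.float32))
    if s[0]>s[1]: a-=90
    a=(a+90)%180-90
    return np.round(c,1),np.round(s,1),round(a,2)
E
python3 - <<'E'
from h import *
im,d=snap('scene'); 
a=cv2.resize(im[120:240,290:440,::-1],None,fx=4,fy=4,interpolation=cv2.INTER_CUBIC)
im,d=snap('top')
b=cv2.resize(im[180:290,150:280,::-1],None,fx=4,fy=4,interpolation=cv2.INTER_CUBIC)
h=np.zeros((480,800,3),np.uint8); h[:,:400]=cv2.resize(a[:, :600],(400,320+160)) ; h[:440,400:]=cv2.resize(b,(400,440)); cv2.imwrite('pics/crop1.png',h)
P=cloud('top',d)
for zl in (.066,.070): print('lid',fit(casepose(d,(zl,.085))))
def box(x0,x1,y0,y1,z0,z1):
    return P[(P[...,0]>x0)&(P[...,0]<x1)&(P[...,1]>y0)&(P[...,1]<y1)&(P[...,2]>z0)&(P[...,2]<z1)]
print('bat',fit(box(.66,.76,-.3,.2,.018,.035)))
b0=box(.66,.76,-.3,.2,.018,.035);print(np.median(b0[:,2]))
k=box(.38,.62,-.42,-.26,.02,.05);print('handle',fit(k),np.percentile(k[:,2],[5,50,95]))
k=box(.38,.65,-.42,-.26,.014,.021);print('blade',fit(k),np.percentile(k[:,2],[5,50,95]))
for n,(x,y) in dict(red=(.56,.31),yel=(.448,.295),b1=(.513,.2),b2=(.424,.2),b3=(.4745,.3828)).items():
    k=box(x-.05,x+.05,y-.05,y+.05,.045,.06);print(n,len(k),np.round((k.min(0)+k.max(0))/2,4),np.ptp(k,0).round(3))
E
```

```text
lid (array([502.1, -56.3]), array([167.1, 241.8]), 7.95)
lid (array([502.7, -57. ]), array([163.7, 240.6]), 7.78)
bat (array([726.1, -54.9]), array([356.5,  25. ]), -2.04)
0.025861122382368373
handle (array([ 479.5, -321.1]), array([236.4, 101.2]), -70.39) [0.02072257 0.02863419 0.03370642]
blade (array([ 514.4, -340. ]), array([267.6, 158.3]), -89.65) [0.01433282 0.01733853 0.02040383]
red 292 [0.5599 0.3094 0.0526] [0.051 0.049 0.015]
yel 303 [0.45   0.2947 0.0521] [0.051 0.052 0.014]
b1 294 [0.5229 0.1999 0.0517] [0.049 0.051 0.013]
b2 297 [0.425  0.199  0.0518] [0.048 0.048 0.013]
b3 299 [0.4727 0.3882 0.0519] [0.048 0.053 0.014]
```

View pics/crop1.png

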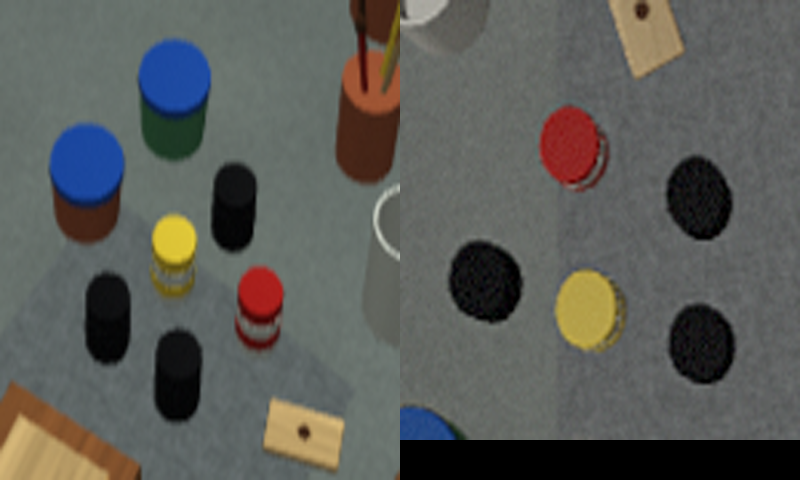

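Confirmed: red and yellow are the jars, the rest are black look-alikes. Case is about (502,-57) mm, yaw +8°; batten yaw about -2°. Moving to the left plate.

Emit:
move_arm(rows=[9,-39,0,0,0,6,1,18,-78,0,0,0,12,1,27,-117,0,0,0,18,1,36,-156,0,0,0,24,1,45,-195,0,0,0,26,1])

```text
time: 1.97
position: [0.3001, 0.3187, 0.2314]
orientation: [0.0, 0.0, 1.0, 0.0]
contact_force: [1.4, 0.3, 0.3]
gripper_width: 0.299
```

Emit:
move_arm(rows=[9,-39,0,0,0,0,1,18,-78,0,0,0,0,1,27,-117,0,0,0,0,1,36,-156,0,0,0,0,1,45,-195,0,0,0,0,1])

```text
time: 2.38
position: [0.3451, 0.1236, 0.2317]
orientation: [0.001, 0.003, 1.0, 0.0]
contact_force: [1.6, 1.5, -0.1]
gripper_width: -0.0
```

Emit:
move_arm(rows=[9,-39,0,0,0,0,1,18,-78,0,0,0,0,1,22,-97,0,0,0,0,1,22,-97,0,0,0,0,1])

```text
time: 2.72
position: [0.3683, 0.0247, 0.2316]
orientation: [0.001, 0.006, 1.0, -0.001]
contact_force: [-0.4, 0.8, 0.5]
gripper_width: 0.002
```

```bash
python3 - <<'E'
from h import *
np.set_printoptions(suppress=True,precision=4)
o=get_obs();print(o['position'],o['orientation'],o['qpos'],o['gripper_width'],o['time'],o['contact_force'])
im,d=snap('top');P=cloud('top',d)
def box(x0,x1,y0,y1,z0,z1):
    return P[(P[...,0]>x0)&(P[...,0]<x1)&(P[...,1]>y0)&(P[...,1]<y1)&(P[...,2]>z0)&(P[...,2]<z1)]
# batten centre line / case side edges
b=box(.68,.76,-.22,.11,.018,.035)
for a in (0,1):
    bins=np.arange(-.2,.1,.02); q=[(y+.01,*np.percentile(b[(b[:,1]>y)&(b[:,1]<y+.02)][:,0],[3,50,97])) for y in bins]
q=np.array(q)
for i in (1,2,3): print('bat',np.polyfit(q[:,0],q[:,i],1), np.polyval(np.polyfit(q[:,0],q[:,i],1),-.057))
s=box(.80,.95,-.3,.2,.01,.4);print('shelf',s.min(0),np.percentile(s,[2,50,98],0))
print('lid',fit(casepose(d,(.070,.085))))
t=box(.3,.65,-.5,-.2,.003,.06);print('tray',fit(t))
E
```

```text
[0.3683 0.0247 0.2316] [ 0.0007  0.0058  1.     -0.0011] [-0.1203 -0.0445  1.8832 -0.0021  1.3011 -1.6789] 0.0015916821309852529 2.7167 [-0.4104  0.7735  0.5391]
bat [0.0297 0.7174] 0.7157170369977458
bat [0.0293 0.7274] 0.7256949871513099
bat [0.0311 0.7386] 0.7368346840473192
shelf [ 0.8    -0.2999  0.0101] [[ 0.8031 -0.289   0.129 ]
 [ 0.8697 -0.0466  0.1362]
 [ 0.945   0.1893  0.2072]]
lid (array([502.6, -56.7]), array([163.7, 239.8]), 7.79)
tray (array([ 475. , -349.9]), array([349.8, 299.8]), -89.98)
```

Emit:
move_arm(rows=[0,4,-40,0,0,0,1,0,4,-80,0,0,0,1,0,4,-120,0,0,0,1,0,4,-160,0,0,0,1,0,4,-203,0,0,0,1])

```text
time: 3.18
position: [0.3674, 0.0336, 0.0289]
orientation: [0.001, 0.002, 1.0, 0.0]
contact_force: [1.2, 0.6, -0.2]
gripper_width: -0.002
```

Emit:
move_arm(rows=[8,0,0,0,0,0,1,16,0,0,0,0,0,1,23,0,0,0,0,0,1,28,0,0,0,0,0,1,28,0,0,0,0,0,1])

```text
time: 3.6
position: [0.3947, 0.0333, 0.0313]
orientation: [-0.001, 0.003, 1.0, 0.001]
contact_force: [-4.9, 2.4, -2.0]
gripper_width: -0.002
```

Emit:
move_arm(rows=[5,2,0,0,0,0,1,10,4,0,0,0,0,1,15,6,0,0,0,0,1,20,8,0,0,0,0,1,20,8,0,0,0,0,1])

```text
time: 4.02
position: [0.4155, 0.0413, 0.0316]
orientation: [0.0, 0.003, 1.0, 0.001]
contact_force: [-3.4, 3.1, -0.4]
gripper_width: 0.0
```

```bash
cat >> h.py <<'E'
def status(off=0):
    "case centre/yaw from lid top (camera), plates and finger location in the case frame"
    o=get_obs(); im,d=grab_frame('top')
    P=cloud('top',d); m=(P[...,0]>.33)&(P[...,0]<.78)&(P[...,1]>-.24)&(P[...,1]<.13)
    q=P[m&(P[...,2]>.070)&(P[...,2]<.081)]
    k=np.zeros((700,600),np.uint8); px=((q[:,0]-.3)*1000).astype(int),((q[:,1]+.3)*1000).astype(int)
    k[px]=255; k=cv2.morphologyEx(k,cv2.MORPH_CLOSE,np.ones((7,7))); k=cv2.morphologyEx(k,cv2.MORPH_OPEN,np.ones((41,41)))
    c=max(cv2.findContours(k,0,1)[0],key=cv2.contourArea)
    (cx,cy),s,a=cv2.minAreaRect(c[:,0,::-1])
    if s[0]>s[1]: a-=90
    a=(a+90)%180-90; C=np.array([cx+300,cy-300]); t=np.deg2rad(a)
    R=np.array([[np.cos(t),-np.sin(t)],[np.sin(t),np.cos(t)]])
    tcp=o['position']*1000
    print('case',C.round(1),'size',np.round(s,1),'yaw',round(a,2),'rel',round(a+1.7,2),'t',o['time'],'F',o['contact_force'].round(1))
    print('tcp',tcp.round(1),'in case',(R.T@(tcp[:2]-C)).round(1))
    for n,v in dict(NL=(-84,97.5),NR=(-84,-97.5),FL=(80,120),FR=(80,-120)).items():
        w=C+R@np.array(v); print(n,w.round(1),end=' ')
        if n[0]=='F': print('gap',round(715+.03*(w[1]+57)-w[0],1),end=' ')
    print()
E
python3 -c "
from h import *
status()"
```

```text
case [512.5 -59. ] size [159. 238.] yaw 0.0 rel 1.7 t 4.0167 F [-3.4  3.1 -0.4]
tcp [415.5  41.3  31.6] in case [-97.  100.3]
NL [428.5  38.5] NR [ 428.5 -156.5] FL [592.5  61. ] gap 126.0 FR [ 592.5 -179. ] gap 118.8
```

Emit:
move_arm(rows=[5,2,0,0,0,0,1,10,4,0,0,0,0,1,15,6,0,0,0,0,1,20,9,0,0,0,0,1,20,9,0,0,0,0,1])

```text
time: 4.48
position: [0.4344, 0.0501, 0.0315]
orientation: [-0.001, 0.003, 1.0, 0.0]
contact_force: [-6.9, 2.7, -0.4]
gripper_width: 0.0
```

```bash
python3 -c "
from h import *
status()"
```

```text
case [520.8 -59.6] size [240.5 161.6] yaw -6.12 rel -4.42 t 4.4833 F [-6.9  2.7 -0.4]
tcp [434.4  50.1  31.5] in case [-97.6  99.9]
NL [447.6  46.3] NR [ 426.9 -147.6] FL [613.1  51.2] gap 105.1 FR [ 587.5 -187.4] gap 123.6
```

Emit:
move_arm(rows=[5,3,0,0,0,0,1,10,5,0,0,0,0,1,14,8,0,0,0,0,1,18,10,0,0,0,0,1,18,10,0,0,0,0,1])

```text
time: 4.95
position: [0.454, 0.0597, 0.0314]
orientation: [0.001, 0.003, 1.0, 0.0]
contact_force: [-3.8, 1.0, -1.4]
gripper_width: -0.001
```

```bash
python3 -c "
from h import *
status()"
```

```text
case [528.5 -58. ] size [240.3 163.1] yaw -12.49 rel -10.79 t 4.95 F [-3.8  1.  -1.4]
tcp [454.   59.7  31.4] in case [-98.2  98.8]
NL [467.6  55.3] NR [ 425.4 -135.1] FL [632.6  41.8] gap 85.4 FR [ 580.7 -192.5] gap 130.2
```

Emit:
move_arm(rows=[-30,0,0,0,0,0,1,-62,-30,0,0,0,0,1,-62,-70,0,0,0,0,1,-62,-110,0,0,0,0,1,-62,-150,0,0,0,0,1])

```text
time: 5.42
position: [0.3938, -0.0932, 0.0318]
orientation: [0.004, 0.002, 1.0, -0.002]
contact_force: [1.9, 0.0, 0.2]
gripper_width: 0.001
```

Emit:
move_arm(rows=[0,-40,0,0,0,0,1,0,-48,0,0,0,0,1,8,-48,0,0,0,0,1,14,-48,0,0,0,0,1,18,-48,0,0,0,0,1])

```text
time: 5.83
position: [0.4108, -0.1384, 0.0304]
orientation: [0.001, 0.003, 1.0, -0.0]
contact_force: [-7.9, -3.2, 4.2]
gripper_width: 0.002
```

Emit:
move_arm(rows=[5,-2,0,0,0,0,1,10,-4,0,0,0,0,1,15,-6,0,0,0,0,1,20,-8,0,0,0,0,1,25,-10,0,0,0,0,1])

```text
time: 6.25
position: [0.4279, -0.1452, 0.0288]
orientation: [-0.007, 0.0, 1.0, 0.002]
contact_force: [-12.2, -1.9, 6.4]
gripper_width: 0.003
```

```bash
python3 -c "
from h import *
status()"
```

```text
case [537.9 -55.7] size [239.1 163.7] yaw -7.28 rel -5.58 t 6.25 F [-12.2  -1.9   6.4]
tcp [ 427.9 -145.2   28.8] in case [ -97.7 -102.8]
NL [466.9  51.7] NR [ 442.2 -141.7] FL [632.4  53.2] gap 85.9 FR [ 602.  -184.8] gap 109.1
```

Emit:
move_arm(rows=[5,-1,0,0,0,0,1,10,-2,0,0,0,0,1,15,-4,0,0,0,0,1,20,-6,0,0,0,0,1,25,-8,0,0,0,0,1])

```text
time: 6.72
position: [0.4538, -0.1534, 0.0289]
orientation: [-0.006, 0.0, 1.0, 0.002]
contact_force: [-10.3, -1.6, 4.6]
gripper_width: -0.005
```

```bash
python3 -c "
from h import *
status()"
```

```text
case [550. -52.] size [236. 158.] yaw 0.0 rel 1.7 t 6.7167 F [-10.3  -1.6   4.6]
tcp [ 453.8 -153.4   28.9] in case [ -96.2 -101.4]
NL [466.   45.5] NR [ 466.  -149.5] FL [630.  68.] gap 88.8 FR [ 630. -172.] gap 81.5
```

Emit:
move_arm(rows=[5,-2,0,0,0,0,1,10,-5,0,0,0,0,1,15,-7,0,0,0,0,1,20,-9,0,0,0,0,1,25,-12,0,0,0,0,1])

```text
time: 7.18
position: [0.479, -0.1645, 0.0286]
orientation: [-0.006, 0.0, 1.0, 0.002]
contact_force: [-10.0, 2.1, 3.3]
gripper_width: 0.002
```

```bash
sed -i 's/^    (cx,cy),s,a=cv2.minAreaRect(c\[:,0,::-1\])/    (cx,cy),s,a=cv2.minAreaRect(cv2.transform(c[:,:1,::-1].astype(np.float32).reshape(-1,1,2),np.array([[.8,-.6],[.6,.8]],np.float32)))\n    cx,cy=np.array([[.8,.6],[-.6,.8]])@(cx,cy); a-=36.87\n    if s[0]>s[1]: s,a=s[::-1],a+90/' h.py; python3 -c "
from h import *
status()"
```

```text
case [562.4 -52.4] size [162.5 238.9] yaw 8.13 rel 9.83 t 7.1833 F [-10.    2.1   3.3]
tcp [ 479.  -164.5   28.6] in case [-98.4 -99.1]
NL [465.5  32.2] NR [ 493.1 -160.8] FL [624.6  77.7] gap 94.4 FR [ 658.6 -159.9] gap 53.3
```

Emit:
move_arm(rows=[-40,0,0,0,0,0,1,-52,36,0,0,0,0,1,-52,76,0,0,0,0,1,-52,116,0,0,0,0,1,-52,156,0,0,0,0,1])

```text
time: 7.65
position: [0.4319, -0.0099, 0.0299]
orientation: [0.0, 0.003, 1.0, 0.0]
contact_force: [0.4, 0.9, -0.2]
gripper_width: 0.002
```

Emit:
move_arm(rows=[0,40,0,0,0,0,1,0,43,0,0,0,0,1,10,43,0,0,0,0,1,18,43,0,0,0,0,1,23,43,0,0,0,0,1])

```text
time: 8.07
position: [0.4523, 0.0308, 0.0292]
orientation: [-0.004, 0.003, 1.0, 0.001]
contact_force: [-12.9, 2.7, 7.4]
gripper_width: 0.001
```

Emit:
move_arm(rows=[5,2,0,0,0,0,1,10,4,0,0,0,0,1,15,5,0,0,0,0,1,20,7,0,0,0,0,1,25,9,0,0,0,0,1])

```text
time: 8.48
position: [0.4725, 0.0389, 0.0284]
orientation: [-0.009, 0.004, 1.0, 0.001]
contact_force: [-14.5, 2.2, 8.8]
gripper_width: 0.001
```

```bash
python3 -c "
from h import *
status()"
```

```text
case [574.2 -55.4] size [160.1 237.9] yaw 1.95 rel 3.65 t 8.4833 F [-14.5   2.2   8.8]
tcp [472.5  38.9  28.4] in case [-98.4  97.6]
NL [486.9  39.2] NR [ 493.5 -155.7] FL [650.   67.3] gap 68.7 FR [ 658.2 -172.6] gap 53.3
```

Emit:
move_arm(rows=[5,2,0,0,0,0,1,10,4,0,0,0,0,1,15,7,0,0,0,0,1,20,9,0,0,0,0,1,25,11,0,0,0,0,1])

```text
time: 8.95
position: [0.5006, 0.049, 0.0283]
orientation: [-0.006, 0.004, 1.0, 0.0]
contact_force: [-10.0, -0.4, 3.9]
gripper_width: -0.001
```

Emit:
move_arm(rows=[5,3,0,0,0,0,1,10,5,0,0,0,0,1,10,5,0,0,0,0,1])

```text
time: 9.2
position: [0.5128, 0.054, 0.0284]
orientation: [-0.004, 0.005, 1.0, 0.0]
contact_force: [-5.6, 0.6, 1.2]
gripper_width: -0.0
```

```bash
python3 -c "
from h import *
status()"
```

```text
case [592.7 -56.8] size [162.1 240. ] yaw -9.46 rel -7.76 t 9.2 F [-5.6  0.6  1.2]
tcp [512.8  54.   28.4] in case [-97.1  96.1]
NL [525.9  53.2] NR [ 493.8 -139.1] FL [691.3  48.4] gap 26.8 FR [ 651.9 -188.3] gap 59.2
```

Emit:
move_arm(rows=[-40,0,0,0,0,0,1,-56,-36,0,0,0,0,1,-56,-76,0,0,0,0,1,-56,-116,0,0,0,0,1,-56,-156,0,0,0,0,1])

```text
time: 9.67
position: [0.4601, -0.1042, 0.03]
orientation: [0.001, 0.004, 1.0, -0.0]
contact_force: [0.7, 0.5, -0.2]
gripper_width: 0.0
```

Emit:
move_arm(rows=[0,-38,0,0,0,0,1,2,-38,0,0,0,0,1,10,-38,0,0,0,0,1,18,-38,0,0,0,0,1,25,-38,0,0,0,0,1])

```text
time: 10.08
position: [0.4819, -0.1386, 0.0291]
orientation: [-0.004, 0.002, 1.0, 0.0]
contact_force: [-13.2, -4.5, 5.0]
gripper_width: 0.001
```

Emit:
move_arm(rows=[5,-2,0,0,0,0,1,10,-3,0,0,0,0,1,15,-5,0,0,0,0,1,20,-7,0,0,0,0,1,25,-9,0,0,0,0,1])

```text
time: 10.5
position: [0.5033, -0.1452, 0.0286]
orientation: [-0.007, 0.001, 1.0, 0.001]
contact_force: [-11.6, -3.5, 6.2]
gripper_width: 0.002
```

Emit:
move_arm(rows=[5,-2,0,0,0,0,1,10,-4,0,0,0,0,1,15,-6,0,0,0,0,1,15,-6,0,0,0,0,1])

```text
time: 10.83
position: [0.5213, -0.1518, 0.0286]
orientation: [-0.004, 0.001, 1.0, 0.001]
contact_force: [-7.5, -2.5, 0.3]
gripper_width: -0.0
```

```bash
python3 -c "
from h import *
status()"
```

```text
case [612.5 -31. ] size [161. 194.] yaw -0.0 rel 1.7 t 10.8333 F [-7.5 -2.5  0.3]
tcp [ 521.3 -151.8   28.6] in case [ -91.2 -120.8]
NL [528.5  66.5] NR [ 528.5 -128.5] FL [692.5  89. ] gap 26.9 FR [ 692.5 -151. ] gap 19.7
```

Emit:
move_arm(rows=[4,-2,0,0,0,0,1,8,-4,0,0,0,0,1,12,-6,0,0,0,0,1,14,-7,0,0,0,0,1,14,-7,0,0,0,0,1])

```text
time: 11.3
position: [0.5341, -0.1578, 0.0285]
orientation: [-0.005, 0.001, 1.0, 0.002]
contact_force: [-8.7, 0.1, 4.1]
gripper_width: 0.001
```

Emit:
move_arm(rows=[-40,0,0,0,0,0,1,-56,36,0,0,0,0,1,-56,76,0,0,0,0,1,-56,116,0,0,0,0,1,-56,156,0,0,0,0,1])

```text
time: 11.72
position: [0.4823, -0.002, 0.0298]
orientation: [0.0, 0.003, 1.0, 0.0]
contact_force: [1.2, 0.1, 0.5]
gripper_width: -0.001
```

```bash
python3 -c "
from h import *
status()"
```

```text
case [629.5 -53. ] size [159. 242.] yaw -0.0 rel 1.7 t 11.7167 F [1.2 0.1 0.5]
tcp [482.3  -2.   29.8] in case [-147.2   51. ]
NL [545.5  44.5] NR [ 545.5 -150.5] FL [709.5  67. ] gap 9.2 FR [ 709.5 -173. ] gap 2.0
```

```bash
sed -i 's/np.ones((41,41))/cv2.getStructuringElement(2,(25,25))/' h.py; python3 -c "
from h import *
status()
snap('top','case2.png',(270,130,420,260),5)
spots(['near_left','near_right','far_left','far_right','notch'],'top')"
```

```text
case [621.1 -52.4] size [160.9 239.3] yaw 5.58 rel 7.28 t 11.7667 F [-1.   5.4 -0.3]
tcp [481.1   5.   29.7] in case [-133.8   70.7]
NL [528.1  36.5] NR [ 547.  -157.6] FL [689.1  74.8] gap 29.9 FR [ 712.4 -164. ] gap -0.6 
top near_right [0.5595 0.3094 0.0033] 0.75 [208. 219.] {}
top near_right [ 0.5445 -0.1586  0.0341] 0.57 [380. 217.] {}
top far_left [0.6838 0.0681 0.0132] 0.58 [295. 171.] {}
top far_right [ 0.6056 -0.324   0.0174] 0.73 [440. 193.] {}
top notch [ 0.5382 -0.0634  0.064 ] 0.74 [345. 218.] {}
```

View pics/case2.png

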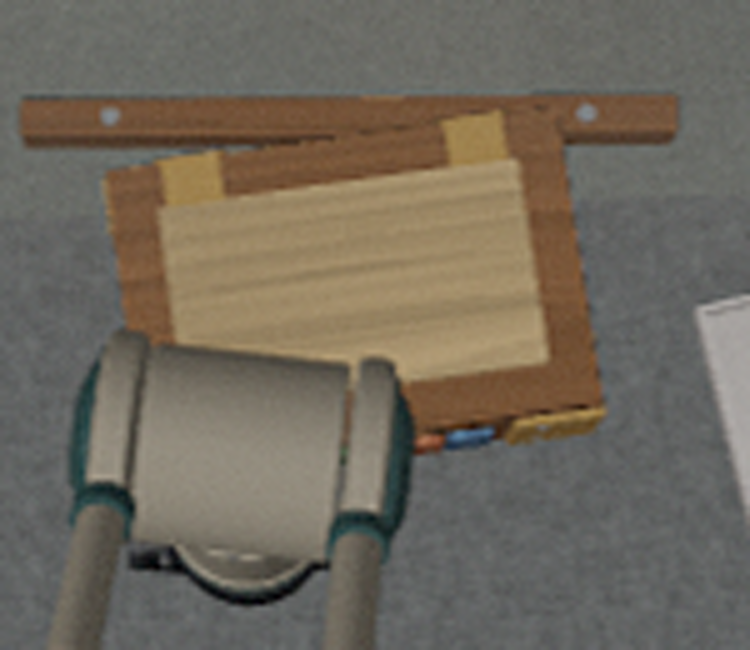

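Emit:
move_arm(rows=[-6,20,0,0,0,0,1,-6,38,0,0,0,0,1,10,38,0,0,0,0,1,24,38,0,0,0,0,1,32,38,0,0,0,0,1])

```text
time: 12.53
position: [0.5143, 0.0325, 0.0296]
orientation: [-0.001, 0.004, 1.0, 0.0]
contact_force: [-12.7, 1.0, 11.1]
gripper_width: -0.005
```

Emit:
move_arm(rows=[5,1,0,0,0,0,1,10,3,0,0,0,0,1,15,5,0,0,0,0,1,20,7,0,0,0,0,1,20,7,0,0,0,0,1])

```text
time: 12.95
position: [0.528, 0.0402, 0.0286]
orientation: [-0.007, 0.004, 1.0, 0.001]
contact_force: [-10.7, 2.7, 7.1]
gripper_width: 0.001
```

```bash
python3 -c "
from h import *
status()"
```

```text
case [627.  -52.6] size [161.2 239.4] yaw 1.33 rel 3.03 t 12.95 F [-10.7   2.7   7.1]
tcp [528.   40.2  28.6] in case [-96.8  95.1]
NL [540.7  42.9] NR [ 545.3 -152.1] FL [704.2  69.2] gap 14.6 FR [ 709.7 -170.7] gap 1.9
```

Emit:
move_arm(rows=[4,2,0,0,0,0,1,8,4,0,0,0,0,1,12,6,0,0,0,0,1,15,7,0,0,0,0,1,15,7,0,0,0,0,1])

```text
time: 13.42
position: [0.5415, 0.0465, 0.0285]
orientation: [-0.008, 0.004, 1.0, 0.0]
contact_force: [-12.0, 0.5, 8.0]
gripper_width: -0.0
```

Emit:
move_arm(rows=[3,0,0,0,0,0,1,5,0,0,0,0,0,1,5,0,0,0,0,0,1])

```text
time: 13.67
position: [0.5413, 0.0465, 0.0285]
orientation: [-0.013, 0.004, 1.0, 0.0]
contact_force: [-20.8, -1.1, 16.5]
gripper_width: -0.004
```

```bash
python3 -c "
from h import *
status()"
```

```text
case [634.  -53.3] size [163.8 237.6] yaw -2.9 rel -1.2 t 13.6667 F [-20.8  -1.1  16.5]
tcp [541.3  46.5  28.5] in case [-97.6  95. ]
NL [555.1  48.3] NR [ 545.2 -146.4] FL [720.   62.5] gap -1.4 FR [ 707.9 -177.2] gap 3.5
```

Emit:
move_arm(rows=[-30,0,0,0,0,0,1,-45,-36,0,0,0,0,1,-45,-76,0,0,0,0,1,-45,-116,0,0,0,0,1,-45,-156,0,0,0,0,1])

```text
time: 14.13
position: [0.5086, -0.1111, 0.0298]
orientation: [0.0, 0.003, 1.0, -0.0]
contact_force: [0.4, -0.2, -0.6]
gripper_width: -0.001
```

Emit:
move_arm(rows=[0,-38,0,0,0,0,1,10,-38,0,0,0,0,1,20,-38,0,0,0,0,1,27,-38,0,0,0,0,1,29,-38,0,0,0,0,1])

```text
time: 14.55
position: [0.5342, -0.1471, 0.0289]
orientation: [-0.005, 0.002, 1.0, -0.0]
contact_force: [-11.4, -5.9, 4.8]
gripper_width: -0.002
```

Emit:
move_arm(rows=[2,0,0,0,0,0,1,4,0,0,0,0,0,1,6,0,0,0,0,0,1,6,0,0,0,0,0,1])

```text
time: 14.88
position: [0.5366, -0.1463, 0.0286]
orientation: [-0.008, 0.001, 1.0, -0.0]
contact_force: [-15.7, -9.5, 7.4]
gripper_width: 0.004
```

Emit:
move_arm(rows=[2,0,0,0,0,0,1,4,0,0,0,0,0,1,4,0,0,0,0,0,1])

```text
time: 15.13
position: [0.5365, -0.1462, 0.0286]
orientation: [-0.012, -0.0, 1.0, -0.0]
contact_force: [-24.2, -10.5, 13.6]
gripper_width: 0.001
```

```bash
python3 -c "
from h import *
status()"
```

```text
case [635.9 -31.1] size [163.2 200.3] yaw -2.51 rel -0.81 t 15.1333 F [-24.2 -10.5  13.6]
tcp [ 536.5 -146.2   28.6] in case [ -94.3 -119.3]
NL [556.2  69.9] NR [ 547.7 -124.9] FL [721.1  85.2] gap -1.8 FR [ 710.6 -154.5] gap 1.5
```

Emit:
move_arm(rows=[-30,0,0,0,0,0,1,-42,36,0,0,0,0,1,-42,76,0,0,0,0,1,-42,116,0,0,0,0,1,-42,156,0,0,0,0,1])

```text
time: 15.6
position: [0.5057, 0.012, 0.0297]
orientation: [-0.0, 0.003, 1.0, 0.0]
contact_force: [0.5, 0.1, 0.2]
gripper_width: -0.001
```

Emit:
move_arm(rows=[0,38,0,0,0,0,1,10,38,0,0,0,0,1,20,38,0,0,0,0,1,30,38,0,0,0,0,1,37,38,0,0,0,0,1])

```text
time: 16.02
position: [0.5424, 0.0473, 0.0295]
orientation: [-0.003, 0.003, 1.0, 0.0]
contact_force: [-14.9, 2.0, 11.2]
gripper_width: 0.001
```

Emit:
move_arm(rows=[3,0,0,0,0,0,1,5,0,0,0,0,0,1,5,0,0,0,0,0,1])

```text
time: 16.27
position: [0.5421, 0.0468, 0.0286]
orientation: [-0.007, 0.004, 1.0, 0.001]
contact_force: [-11.5, 2.3, 7.0]
gripper_width: 0.0
```

Emit:
move_arm(rows=[-30,0,0,0,0,0,1,-60,0,0,0,0,0,1,-60,-15,40,0,0,0,1,-60,-55,80,0,0,0,1,-80,-90,120,0,0,0,1])

```text
time: 16.68
position: [0.4782, -0.0255, 0.1292]
orientation: [0.001, 0.003, 1.0, -0.0]
contact_force: [1.7, -1.5, -0.1]
gripper_width: -0.0
```

Emit:
move_arm(rows=[-10,-40,0,0,0,0,1,-10,-80,0,0,0,0,1,-10,-120,0,0,0,0,1,-10,-160,0,0,0,0,1,-10,-200,0,0,0,0,1])

```text
time: 17.1
position: [0.4662, -0.2271, 0.1285]
orientation: [0.0, 0.004, 1.0, -0.0]
contact_force: [0.7, 0.0, 0.1]
gripper_width: 0.001
```

```bash
python3 -c "
from h import *
status()
snap('top','t3.png',(270,130,510,300),3)
im,d=snap('scene')
for c in ('top','scene'): spots(['near_left','near_right','notch','knife','knife_tip','tray','jar1'],c)"
```

```text
case [635.6 -51.1] size [162.7 240.3] yaw -2.05 rel -0.35 t 17.1 F [0.7 0.  0.1]
tcp [ 466.2 -227.1  128.5] in case [-163.1 -182. ]
NL [555.1  49.4] NR [ 548.2 -145.5] FL [719.8  66. ] gap -1.1 FR [ 711.3 -173.8] gap 0.2 
top near_left [0.556  0.0486 0.0358] 0.93 [302. 215.] {}
top near_left [ 0.5527 -0.0499  0.0671] 0.38 [340. 213.] {}
top near_right [ 0.5456 -0.1488  0.0325] 0.75 [376. 216.] {}
top notch [ 0.5564 -0.0521  0.0609] 0.71 [340. 212.] {}
top knife [ 0.4491  0.2927 -0.0005] 0.72 [215. 258.] {}
top knife [ 0.4807 -0.3403  0.0011] 0.46 [447. 240.] {}
top jar1 [ 0.4252  0.199  -0.0011] 0.83 [249. 266.] {}
top jar1 [0.4679 0.3846 0.0049] 0.82 [181. 252.] {}
top jar1 [ 0.5209  0.1993 -0.0034] 0.75 [249. 232.] {}
scene near_left [0.5505 0.0483 0.0328] 0.78 [333. 248.] {}
scene near_right [ 0.5461 -0.1474  0.0331] 0.69 [289. 293.] {}
scene notch [ 0.5514 -0.0496  0.0654] 0.56 [312. 263.] {}
scene knife [ 0.4775 -0.3423  0.003 ] 0.79 [221. 335.] {}
scene knife_tip [ 0.6009 -0.3227  0.0159] 0.87 [261. 354.] {}
scene tray [ 0.5068 -0.3568  0.0007] 0.68 [226. 346.] {}
scene jar1 [ 0.5587  0.3087 -0.0013] 0.77 [385. 204.] {}
scene jar1 [0.5203 0.1999 0.0011] 0.76 [355. 218.] {}
scene jar1 [0.4217 0.1982 0.0013] 0.73 [329. 204.] {}
```

View pics/t3.png

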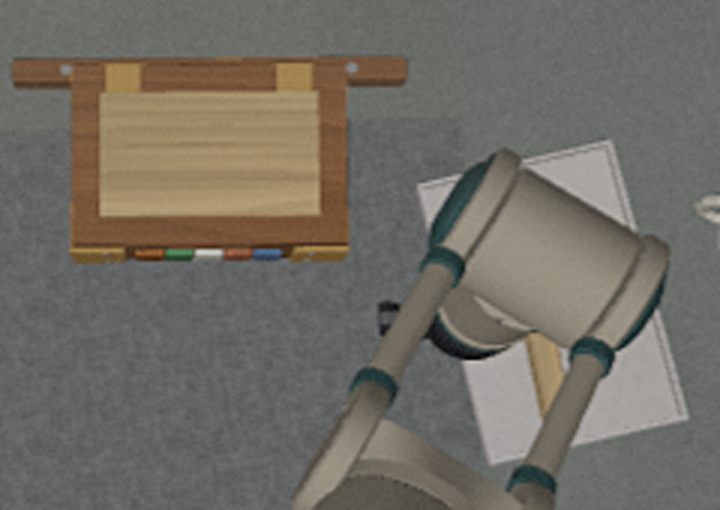

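Case is flush with the batten. Both sides stall under force, and the measured gaps are within noise. Now the knife.

```bash
python3 - <<'E'
from h import *
im=cv2.imread('pics/top0.png')[...,::-1].astype(int)
c=camera_info('top'); T=np.array(c['world_from_camera'])
def ground(u,v,z):
    r=T[:3,:3]@np.array([(u-c['cx'])/c['fx'],(v-c['cy'])/c['fy'],1]); s=(z-T[2,3])/r[2]; return (T[:3,3]+s*r)*1000
m=np.zeros((480,640),bool); m[180:285,425:480]=1
h=m&(im[...,0]-im[...,2]>40)
v,u=np.nonzero(h); q=np.array([ground(a,b,.03)[:2] for a,b in zip(u,v)]); print('handle',fit(q/1000),len(q))
br=im.sum(2); b=m&(br<430)&~h; b[:,:432]=0;b[230:]=0; b[:190]=0; b[:,460:]=0
v,u=np.nonzero(b); q2=np.array([ground(a,bb,.017)[:2] for a,bb in zip(u,v)]); print('blade',fit(q2/1000),len(q2))
print(get_obs()['qpos'])
t=(im.min(2)>140)&(np.abs(im[...,0]-im[...,2])<40); t[:, :405]=0;t[:,505:]=0;t[:170]=0;t[295:]=0
t=cv2.morphologyEx(t.astype(np.uint8),cv2.MORPH_OPEN,np.ones((3,3)))
k=max(cv2.findContours(t,0,1)[0],key=cv2.contourArea)[:,0]
q3=np.array([ground(a,bb,.014)[:2] for a,bb in k]);r=cv2.minAreaRect(q3.astype(np.float32));print('tray',r,cv2.boxPoints(r))
E
```

```text
handle (array([ 457.1, -341.7]), array([117.,  25.]), -81.45) 400
blade (array([ 558.2, -328.7]), array([99.5, 23.4]), -81.57) 276
[-5.80453081e-01  2.71499594e-01  1.78720317e+00  7.74850996e-05
  1.08283882e+00 -2.14583705e+00]
tray ((502.6338195800781, -352.1166076660156), (253.87255859375, 172.8013458251953), 11.291154861450195) [[ 361.2376  -292.2417 ]
 [ 395.07117 -461.69843]
 [ 644.03    -411.99152]
 [ 610.1965  -242.53479]]
```

Emit:
move_arm(rows=[5,-38,0,0,0,4,-0.2,10,-76,0,0,0,8,-0.2,16,-112,0,0,0,8,-0.2,16,-112,-40,0,0,8,-0.2,16,-112,-70,0,0,8,-0.2])

```text
time: 18.37
position: [0.4841, -0.3388, 0.0581]
orientation: [0.002, -0.066, 0.998, -0.002]
contact_force: [-0.8, 1.7, -0.4]
gripper_width: 0.602
```

```bash
python3 - <<'E'
from h import *
o=get_obs();print(o['position'],o['qpos'],o['gripper_width'],o['orientation'])
a,_=snap('scene'); b,_=snap('top')
h=np.hstack([cv2.resize(a[270:400,150:300],(450,390)),cv2.resize(b[170:300,400:510],(330,390))])
cv2.imwrite('pics/k1.png',h[...,::-1]); spots(['knife','knife_tip'],'scene')
E
```

```text
[ 0.48407459 -0.33882018  0.05809418] [-7.28308864e-01  4.39838082e-01  1.71939109e+00 -1.91026552e-04
  9.77110182e-01 -2.43020268e+00] 0.6020566142194962 [ 0.00178499 -0.0655547   0.99784552 -0.00192857]
scene knife [ 0.4806 -0.3422  0.0021] 0.72 [222. 336.] {}
scene knife_tip [ 0.6023 -0.3244  0.0143] 0.7 [261. 355.] {}
scene knife_tip [0.5514 0.0494 0.0332] 0.24 [334. 248.] {}
```

View pics/k1.png

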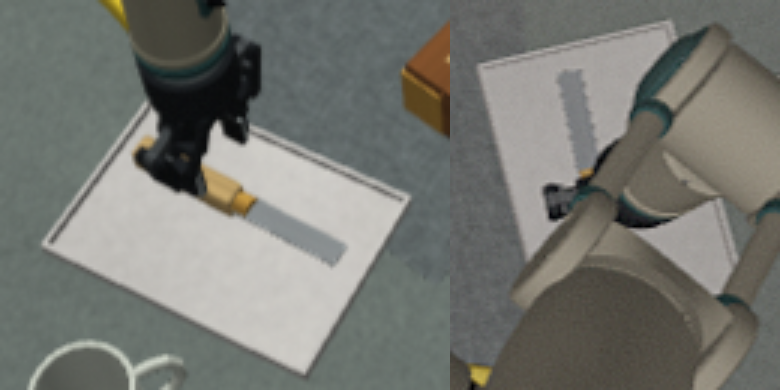

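Emit:
move_arm(rows=[0,0,-20,0,0,0,-0.2,0,0,-40,0,0,0,-0.2,0,0,-49,0,0,0,-0.2,0,0,-51,0,0,0,-0.2,0,0,-51,0,0,0,-0.2])

```text
time: 18.98
position: [0.4832, -0.3355, 0.0081]
orientation: [0.0, -0.067, 0.998, -0.0]
contact_force: [0.4, -0.5, -0.5]
gripper_width: 0.597
```

Emit:
move_arm(rows=[0,0,0,0,0,0,1,0,0,0,0,0,0,1,0,0,0,0,0,0,1,0,0,0,0,0,0,1,0,0,0,0,0,0,1], grip_force=110)

```text
time: 19.4
position: [0.4839, -0.3366, 0.0093]
orientation: [0.002, -0.067, 0.998, -0.002]
contact_force: [-0.5, -1.1, 5.5]
gripper_width: 0.256
```

Emit:
move_arm(rows=[0,0,10,0,0,0,1,0,0,40,0,0,0,1,0,0,80,0,0,0,1,0,0,120,0,0,0,1,0,0,120,0,0,0,1])

```text
time: 19.82
position: [0.4867, -0.3388, 0.1363]
orientation: [0.006, -0.067, 0.998, -0.006]
contact_force: [1.3, -1.2, -0.4]
gripper_width: 0.258
```

```bash
python3 - <<'E'
from h import *
o=get_obs();print(o['position'],o['qpos'],o['gripper_width'],o['orientation'])
for c in ('scene','top'): grab_frame(c); spots(['knife','knife_tip'],c)
E
```

```text
[ 0.48673858 -0.33877917  0.13632031] [-7.25478094e-01  3.60448158e-01  1.62592235e+00  2.39186020e-04
  1.13880944e+00 -2.43011317e+00] 0.25810637356169697 [ 0.00583957 -0.06681812  0.99773142 -0.00576663]
scene knife [ 0.4815 -0.3399  0.1271] 0.67 [216. 310.] {}
scene knife_tip [ 0.6042 -0.3212  0.1457] 0.71 [258. 328.] {}
top knife [0.5597 0.0486 0.0339] 0.59 [302. 214.] {}
top knife [ 0.48   -0.3349  0.1189] 0.56 [456. 234.] {}
top knife_tip [0.6756 0.4278 0.0011] 0.66 [166. 179.] {}
top knife_tip [ 0.602  -0.3159  0.1354] 0.58 [447. 185.] {}
```

Emit:
move_arm(rows=[-15,36,0,0,0,-4,1,-30,72,0,0,0,-9,1,-45,110,0,0,0,-9,1,-60,148,0,0,0,-9,1,-65,188,0,0,0,-9,1])

```text
time: 20.53
position: [0.414, -0.1451, 0.1254]
orientation: [-0.003, 0.013, 1.0, 0.001]
contact_force: [0.5, -0.2, -0.6]
gripper_width: 0.253
```

Emit:
move_arm(rows=[0,40,-10,0,0,0,1,0,80,-30,0,0,0,1,0,102,-50,0,0,0,1,0,102,-70,0,0,0,1,0,102,-72,0,0,0,1])

```text
time: 20.95
position: [0.4137, -0.0429, 0.0517]
orientation: [-0.005, 0.01, 1.0, 0.001]
contact_force: [-0.4, -0.6, -1.3]
gripper_width: 0.257
```

```bash
python3 - <<'E'
from h import *
o=get_obs();print(o['position'],o['qpos'],o['gripper_width'],o['orientation'],o['contact_force'])
a,d=grab_frame('scene'); spots(['knife','knife_tip','notch','lid_edge'],'scene')
im,dt=grab_frame('top'); spots(['knife','knife_tip','notch'],'top')
P=cloud('scene',d)
# blade points: between TCP+40 and case face
m=(P[...,0]>.47)&(P[...,0]<.55)&(abs(P[...,1]+.049)<.03)&(P[...,2]>.04)
q=P[m]; print(len(q), q.min(0),q.max(0))
for x in (.48,.5,.52,.53,.54): 
    s=q[abs(q[:,0]-x)<.006]; print(x,len(s),np.median(s,0).round(4) if len(s) else '')
x,y=proj('scene',[.53,-.05,.063]).astype(int)
cv2.imwrite('pics/n1.png',cv2.resize(a[y-60:y+60,x-80:x+80,::-1],None,fx=5,fy=5,interpolation=2))
E
```

```text
[ 0.4136551  -0.04289753  0.05167472] [-2.71076901e-01  2.37677785e-01  2.08840532e+00  1.23398849e-04
  8.24871973e-01 -1.82164972e+00] 0.2571076425719355 [-0.00451105  0.01015355  0.99993749  0.0012514 ] [-0.41777091 -0.57990289 -1.34944181]
scene knife [ 0.4064 -0.0433  0.0413] 0.85 [274. 242.] {}
scene knife_tip [ 0.5325 -0.0407  0.0572] 0.96 [309. 259.] {}
scene notch [ 0.5533 -0.0496  0.0628] 0.66 [313. 264.] {}
scene lid_edge [ 0.5582 -0.0515  0.071 ] 0.67 [314. 264.] {}
top knife [ 0.4153 -0.0447  0.0473] 0.71 [339. 266.] {}
top knife_tip [ 0.5395 -0.0452  0.0628] 0.83 [338. 218.] {}
top knife_tip [ 0.5552 -0.0499  0.0674] 0.43 [340. 212.] {}
top notch [ 0.5544 -0.0523  0.0618] 0.75 [340. 212.] {}
164 [ 0.47066759 -0.05610247  0.05161525] [ 0.53808205 -0.02853762  0.06733637]
0.48 29 [ 0.4794 -0.0424  0.0585]
0.5 28 [ 0.5002 -0.0426  0.0598]
0.52 31 [ 0.52   -0.0424  0.0587]
0.53 28 [ 0.5293 -0.0418  0.058 ]
0.54 10 [ 0.537  -0.0438  0.0591]
```

View pics/n1.png

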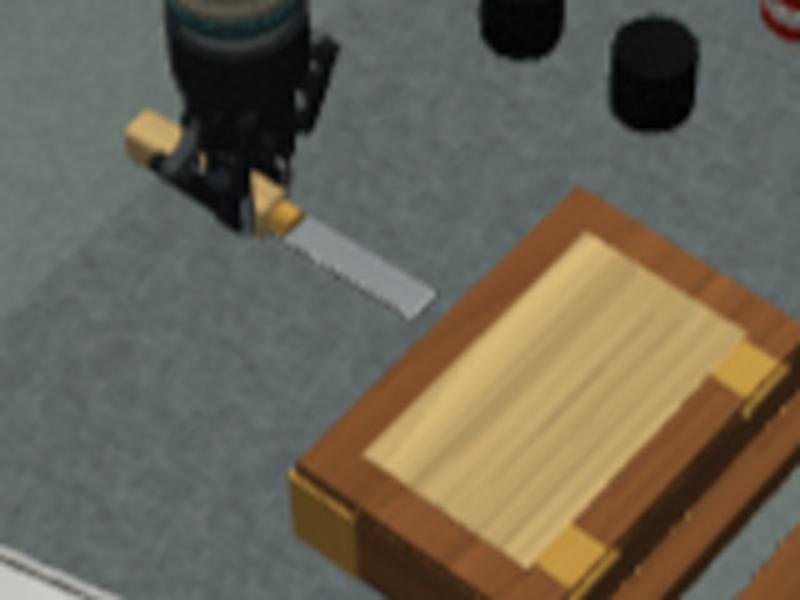

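```bash
python3 - <<'E'
from h import *
for c in('scene','top'):
    a,d=grab_frame(c);P=cloud(c,d)
    def med(x0,x1,y0,y1,z0,z1):
        q=P[(P[...,0]>x0)&(P[...,0]<x1)&(P[...,1]>y0)&(P[...,1]<y1)&(P[...,2]>z0)&(P[...,2]<z1)];return len(q),np.median(q,0).round(4)
    print(c,'lid near',med(.565,.585,-.1,0,.06,.09),'lid',med(.58,.69,-.13,.03,.06,.09),'blade',med(.475,.53,-.054,-.034,.045,.075),'bench',med(.45,.53,-.12,-.08,-.02,.02))
    q=P[(P[...,0]>.53)&(P[...,0]<.57)&(abs(P[...,1]+.05)<.03)&(P[...,2]>.068)];print('edge x',np.percentile(q[:,0],[1,5]))
print(get_obs()['position'])
E
```

```text
scene lid near (212, array([ 0.5745, -0.0528,  0.0756])) lid (2040, array([ 0.6366, -0.0529,  0.0766])) blade (111, array([ 0.5032, -0.0446,  0.0635])) bench (289, array([ 4.849e-01, -1.003e-01, -3.000e-04]))
edge x [0.53735399 0.55802078]
top lid near (291, array([ 0.5753, -0.0491,  0.0763])) lid (2513, array([ 0.6348, -0.0502,  0.0772])) blade (48, array([ 0.5213, -0.0447,  0.0645])) bench (122, array([ 0.5182, -0.1029,  0.001 ]))
edge x [0.53718539 0.55573806]
[ 0.41790818 -0.04575828  0.0555738 ]
```

Emit:
move_arm(rows=[10,0,0,0,0,0,1,20,0,0,0,0,0,1,30,0,0,0,0,0,1,40,0,0,0,0,0,1,40,0,0,0,0,0,1])

```text
time: 21.92
position: [0.4615, -0.0458, 0.0554]
orientation: [0.002, 0.012, 1.0, -0.0]
contact_force: [-0.3, 0.1, -0.1]
gripper_width: 0.255
```

Emit:
move_arm(rows=[0,0,4,0,0,0,1,0,0,8,0,0,0,1,0,0,12,0,0,0,1,0,0,16,0,0,0,1,0,0,16,0,0,0,1])

```text
time: 22.33
position: [0.4571, -0.0452, 0.0717]
orientation: [-0.0, 0.012, 1.0, 0.0]
contact_force: [1.4, -0.4, -4.9]
gripper_width: 0.26
```

```bash
cat >> h.py <<'E'
def lid():
    a,d=grab_frame('scene'); P=cloud('scene',d); C=np.array([.635,-.051]); t=np.deg2rad(-1.8)
    x=(P[...,0]-C[0])*np.cos(t)+(P[...,1]-C[1])*np.sin(t); y=-(P[...,0]-C[0])*np.sin(t)+(P[...,1]-C[1])*np.cos(t)
    for lo,hi in ((-.11,-.06),(.06,.11)):
        m=(y>lo)&(y<hi)&(x>-.085)&(x<.12)&(P[...,2]>.069)
        q=np.c_[x[m],P[...,2][m]]; 
        if len(q)<30: print('few',len(q)); continue
        w=q-np.median(q,0); u,s,v=np.linalg.svd(w,full_matrices=False); print('n',len(q),'lid angle',round(np.degrees(np.arctan(-v[0][1]/v[0][0])),1),'top z',np.percentile(q[:,1],98).round(3),'x range',np.percentile(q[:,0],[2,98]).round(3))
    o=get_obs(); print(o['position'].round(4),o['contact_force'].round(1),o['gripper_width'].round(3),o['time'])
    return a
E
python3 -c "
from h import *
a=lid(); spots(['lid_edge','knife_tip','knife'],'scene')"
```

```text
n 1084 lid angle 4.2 top z 0.09 x range [-0.073  0.084]
n 895 lid angle 4.2 top z 0.091 x range [-0.073  0.083]Traceback (most recent call last):
  File "<string>", line 3, in <module>
    a=lid(); spots(['lid_edge','knife_tip','knife'],'scene')
  File "h.py", line 64, in lid
    o=get_obs(); print(o['position'].round(4),o['contact_force'].round(1),o['gripper_width'].round(3),o['time'])
                                                                          ^^^^^^^^^^^^^^^^^^^^^^^^
AttributeError: 'float' object has no attribute 'round'
```

Emit:
move_arm(rows=[1,0,10,0,0,0,1,2,0,20,0,0,0,1,4,0,30,0,0,0,1,7,0,40,0,0,0,1,10,0,48,0,0,0,1])

```text
time: 22.8
position: [0.4664, -0.0452, 0.1192]
orientation: [-0.001, 0.012, 1.0, 0.0]
contact_force: [0.1, 0.2, -6.3]
gripper_width: 0.259
```

Emit:
move_arm(rows=[4,0,8,0,0,0,1,9,0,16,0,0,0,1,14,0,24,0,0,0,1,19,0,32,0,0,0,1,19,0,32,0,0,0,1])

```text
time: 23.22
position: [0.4889, -0.0456, 0.1529]
orientation: [0.002, 0.012, 1.0, -0.0]
contact_force: [-1.4, 0.0, -3.0]
gripper_width: 0.254
```

```bash
sed -i "s/o\['gripper_width'\].round(3)/o['gripper_width']/" h.py; python3 -c "
from h import *
a=lid(); spots(['lid_edge','knife_tip','knife'],'scene')"
```

```text
n 1137 lid angle 40.6 top z 0.178 x range [-0.033  0.086]
n 935 lid angle 41.4 top z 0.179 x range [-0.032  0.085]
[ 0.4886 -0.0455  0.1523] [-0.9 -0.5 -2.7] 0.2583948243285101 23.2667
scene lid_edge [ 0.5983 -0.0505  0.1755] 0.75 [326. 247.] {}
scene lid_edge [0.4517 0.2932 0.0021] 0.65 [354. 191.] {}
scene knife_tip [ 0.6097 -0.0444  0.1585] 0.78 [331. 252.] {}
scene knife_tip [ 0.7146 -0.0545  0.0013] 0.43 [359. 308.] {}
scene knife [ 0.4836 -0.0457  0.1446] 0.98 [293. 232.] {}
scene knife [0.7197 0.0604 0.0085] 0.52 [385. 280.] {}
```

Emit:
move_arm(rows=[8,0,6,0,0,0,1,16,0,12,0,0,0,1,24,0,18,0,0,0,1,32,0,24,0,0,0,1,40,0,27,0,0,0,1])

```text
time: 23.83
position: [0.526, -0.0452, 0.1785]
orientation: [-0.001, 0.012, 1.0, 0.0]
contact_force: [-4.3, 0.2, -2.1]
gripper_width: 0.258
```

Emit:
move_arm(rows=[8,0,3,0,0,0,1,16,0,5,0,0,0,1,24,0,7,0,0,0,1,32,0,7,0,0,0,1,40,0,7,0,0,0,1])

```text
time: 24.25
position: [0.5677, -0.0453, 0.1853]
orientation: [0.0, 0.012, 1.0, 0.0]
contact_force: [-2.2, -1.2, 0.9]
gripper_width: 0.256
```

```bash
python3 -c "
from h import *
a=lid(); spots(['lid_edge','knife_tip','knife'],'scene')"
```

```text
n 981 lid angle 70.8 top z 0.571 x range [-0.081  0.09 ]
n 595 lid angle 74.1 top z 0.234 x range [-0.055  0.089]
[ 0.5696 -0.0454  0.1852] [-2.   0.5 -0.3] 0.25049528188728193 24.3
scene lid_edge [ 0.6876 -0.0532  0.2299] 0.66 [355. 251.] {}
scene knife_tip [ 0.6875 -0.0433  0.1889] 0.57 [357. 259.] {}
scene knife [ 0.5632 -0.044   0.1781] 0.61 [317. 238.] {}
```

Emit:
move_arm(rows=[5,0,0,0,0,0,1,10,0,0,0,0,0,1,14,0,0,0,0,0,1,14,0,0,0,0,0,1])

```text
time: 24.78
position: [0.5814, -0.0454, 0.1851]
orientation: [0.0, 0.012, 1.0, 0.0]
contact_force: [-2.0, 0.4, -0.4]
gripper_width: 0.258
```

Emit:
move_arm(rows=[-40,0,0,0,0,0,1,-80,0,0,0,0,0,1,-115,-20,-10,0,0,0,1,-130,-58,-20,0,0,0,1,-130,-98,-30,0,0,0,1])

```text
time: 25.2
position: [0.4473, -0.1421, 0.1554]
orientation: [0.0, 0.01, 1.0, 0.0]
contact_force: [1.4, -0.2, -1.1]
gripper_width: 0.256
```

```bash
python3 - <<'E'
from h import *
a=lid(); spots(['lid_edge','knife_tip','knife','case'],'scene')
cv2.imwrite('pics/l1.png',cv2.resize(a[150:370,160:460,::-1],None,fx=2.5,fy=2.5))
b,_=grab_frame('top'); spots(['jar1','lid_edge','far_left','near_left','near_right','knife'],'top')
E
```

```text
n 691 lid angle -1.2 top z 0.229 x range [-0.081  0.091]
n 496 lid angle -88.1 top z 0.229 x range [-0.041  0.091]
[ 0.4498 -0.1516  0.154 ] [ 0.6 -6.1 -1. ] 0.25410454434235286 25.25
scene lid_edge [ 0.7024 -0.0533  0.2293] 0.86 [360. 255.] {}
scene lid_edge [0.5505 0.0487 0.0325] 0.16 [333. 248.] {}
scene knife_tip [ 0.5696 -0.1422  0.1635] 0.68 [295. 267.] {}
scene knife [ 0.4433 -0.1426  0.1488] 0.73 [257. 247.] {}
scene knife [ 0.5583  0.3055 -0.0016] 0.38 [385. 204.] {}
scene case [ 0.6354 -0.0533 -0.0009] 0.56 [336. 293.] {}
scene case [ 0.7123 -0.053   0.    ] 0.56 [359. 308.] {}
top jar1 [ 0.5199  0.1982 -0.0018] 0.94 [249. 232.] {}
top jar1 [ 0.4284  0.1988 -0.001 ] 0.88 [249. 265.] {}
top jar1 [0.449  0.2957 0.0016] 0.71 [214. 258.] {}
top lid_edge [ 0.6999 -0.0515  0.229 ] 0.71 [340. 138.] {}
top far_left [0.7155 0.0641 0.0113] 0.6 [296. 160.] {}
top far_left [0.5586 0.5602 0.0012] 0.23 [118. 222.] {}
top near_left [0.5574 0.0478 0.036 ] 0.78 [303. 214.] {}
top near_left [0.4461 0.2939 0.0023] 0.24 [214. 259.] {}
top near_right [ 0.5481 -0.1502  0.0332] 0.97 [377. 215.] {}
top knife [ 0.4471 -0.1441  0.1459] 0.84 [381. 249.] {}
```

View pics/l1.png

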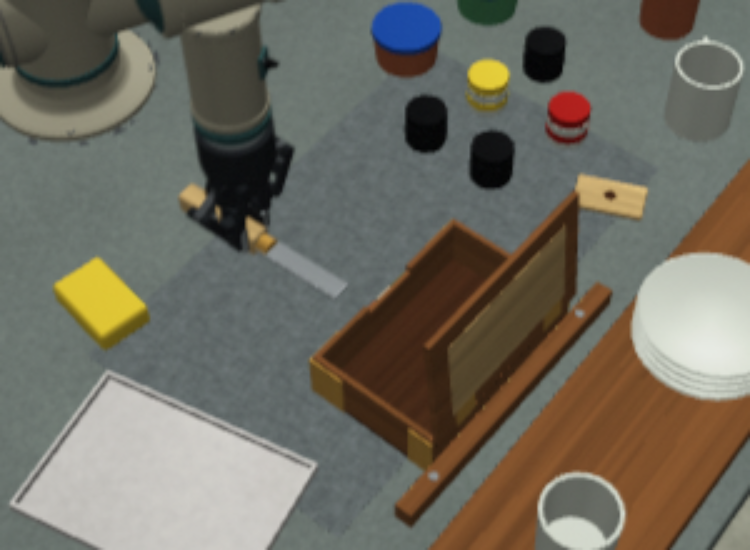

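Emit:
move_arm(rows=[6,-38,0,0,0,2,1,12,-77,0,0,0,4,1,19,-116,0,0,0,6,1,26,-155,0,0,0,9,1,33,-195,0,0,0,9,1])

```text
time: 26.22
position: [0.4841, -0.3394, 0.1552]
orientation: [0.0, -0.068, 0.998, 0.0]
contact_force: [0.5, 0.3, -0.6]
gripper_width: 0.259
```

Emit:
move_arm(rows=[0,0,-40,0,0,0,1,0,0,-80,0,0,0,1,0,0,-115,0,0,0,1,0,0,-135,0,0,0,1,0,0,-142,0,0,0,1])

```text
time: 26.63
position: [0.4814, -0.3359, 0.0092]
orientation: [-0.003, -0.067, 0.998, 0.003]
contact_force: [-7.7, 5.8, 35.9]
gripper_width: 0.257
```

Emit:
move_arm(rows=[0,0,-2,0,0,0,1,0,0,-3,0,0,0,1,0,0,-3,0,0,0,1])

```text
time: 26.88
position: [0.4847, -0.3389, 0.0112]
orientation: [0.001, -0.067, 0.998, -0.001]
contact_force: [0.3, -0.3, -0.6]
gripper_width: 0.253
```

Emit:
move_arm(rows=[0,0,-1,0,0,0,1,0,0,-2,0,0,0,1,0,0,-2,0,0,0,0.2,0,0,-2,0,0,0,-0.1,0,0,-2,0,0,0,-0.2])

```text
time: 27.3
position: [0.4838, -0.3385, 0.0086]
orientation: [0.0, -0.067, 0.998, -0.0]
contact_force: [0.4, -0.8, -0.0]
gripper_width: 0.598
```

Emit:
move_arm(rows=[0,0,0,0,0,0,-0.2,0,0,20,0,0,0,-0.2,0,0,60,0,0,0,-0.2,0,0,100,0,0,0,-0.2,0,0,140,0,0,0,-0.2])

```text
time: 27.72
position: [0.4831, -0.3379, 0.1494]
orientation: [-0.0, -0.067, 0.998, 0.001]
contact_force: [0.3, -0.7, 0.2]
gripper_width: 0.601
```

Emit:
move_arm(rows=[-20,36,10,0,0,-6,-0.2,-50,66,20,0,0,-12,-0.2,-80,96,30,0,0,-18,-0.2,-100,130,40,0,0,-24,-0.6,-110,168,40,0,0,-30,-0.6])

```text
time: 28.13
position: [0.3722, -0.1708, 0.1896]
orientation: [0.001, 0.198, 0.98, -0.001]
contact_force: [1.5, 0.8, -0.8]
gripper_width: 0.802
```

```bash
python3 - <<'E'
from h import *
o=get_obs();print(o['position'],o['qpos'],o['orientation'],o['time'],o['gripper_width'])
a,_=grab_frame('scene'); spots(['knife','knife_tip'],'scene')
b,d=grab_frame('top'); P=cloud('top',d)
h=np.hstack([cv2.resize(a[270:400,150:300],(450,390)),cv2.resize(b[170:300,400:510],(330,390))])
cv2.imwrite('pics/k2.png',h[...,::-1])
for n,(x,y) in dict(red=(.56,.31),yel=(.448,.295)).items():
    k=P[(abs(P[...,0]-x)<.045)&(abs(P[...,1]-y)<.045)&(P[...,2]>.045)&(P[...,2]<.06)];print(n,len(k),np.round((k.min(0)+k.max(0))/2,4))
E
```

```text
[ 0.37218415 -0.17082129  0.1895973 ] [-5.99895658e-01  5.33398294e-02  1.89534886e+00 -8.15639411e-04
  1.19026715e+00 -1.77271666e+00] [ 1.06601885e-03  1.97528892e-01  9.80296106e-01 -8.63320936e-04] 28.1333 0.802265963102928
scene knife [ 0.479  -0.3393  0.0018] 0.73 [223. 335.] {}
scene knife [ 0.5522  0.5552 -0.0018] 0.53 [424. 159.] {}
scene knife_tip [ 0.6045 -0.318   0.0131] 0.77 [264. 353.] {}
red 296 [0.5598 0.3096 0.0525]
yel 308 [0.4501 0.2948 0.0519]
```

View pics/k2.png

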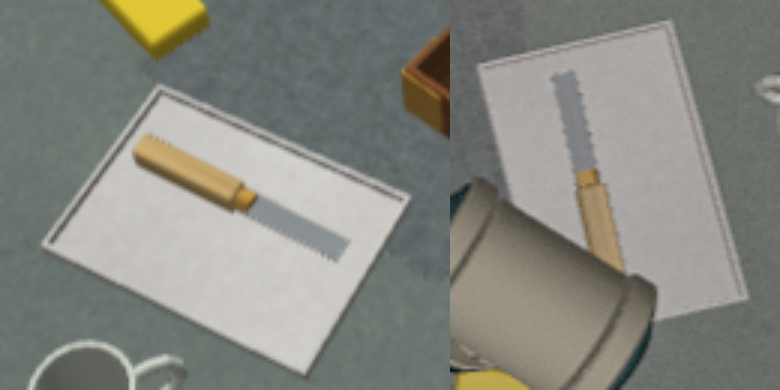

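Emit:
move_arm(rows=[6,39,0,0,0,5,-0.6,12,78,0,0,0,10,-0.6,18,117,0,0,0,15,-0.6,24,156,0,0,0,20,-0.6,30,195,0,0,0,23,-0.6])

```text
time: 28.75
position: [0.4054, 0.0246, 0.1882]
orientation: [0.001, -0.007, 1.0, -0.0]
contact_force: [1.1, 0.1, -0.9]
gripper_width: 0.795
```

Emit:
move_arm(rows=[8,39,0,0,0,0,-0.6,16,78,0,0,0,0,-0.6,24,117,0,0,0,0,-0.6,32,156,0,0,0,0,-0.6,40,195,0,0,0,0,-0.6])

```text
time: 29.17
position: [0.4457, 0.2207, 0.1878]
orientation: [0.0, -0.006, 1.0, -0.0]
contact_force: [0.9, -0.6, 0.5]
gripper_width: 0.802
```

Emit:
move_arm(rows=[4,39,0,0,0,0,-0.6,8,76,0,0,0,0,-0.6,8,76,-40,0,0,0,-0.6,8,76,-80,0,0,0,-0.6,8,76,-80,0,0,0,-0.6])

```text
time: 29.58
position: [0.4481, 0.293, 0.1009]
orientation: [-0.007, -0.006, 1.0, -0.003]
contact_force: [-1.1, -0.8, -2.0]
gripper_width: 0.801
```

```bash
python3 - <<'E'
from h import *
o=get_obs();print(o['position'],o['qpos'],o['orientation'],o['time'],o['gripper_width'])
grab_frame('scene'); spots(['jar4'],'scene')
E
```

```text
[0.44809984 0.29301585 0.10088349] [ 4.49375087e-01  3.31520721e-01  1.77491952e+00 -4.14165410e-04
  1.04982988e+00 -1.13405939e+00] [-0.00655341 -0.00642325  0.99995243 -0.00330768] 29.5833 0.800751075317682
scene jar4 [ 0.4455  0.2965 -0.0006] 0.77 [353. 190.] {}
scene jar4 [0.4183 0.1993 0.0047] 0.59 [328. 203.] {}
scene jar4 [0.5613 0.3074 0.0016] 0.55 [386. 204.] {}
```

Emit:
move_arm(rows=[0,0,-35,0,0,0,-0.6,0,0,-70,0,0,0,-0.6,0,0,-85,0,0,0,-0.6,0,0,-93,0,0,0,-0.6,0,0,-93,0,0,0,-0.6])

```text
time: 30.1
position: [0.4533, 0.2947, 0.0155]
orientation: [0.0, -0.005, 1.0, 0.0]
contact_force: [0.4, -0.2, -0.6]
gripper_width: 0.799
```

Emit:
move_arm(rows=[0,0,0,0,0,0,0.5,0,0,0,0,0,0,0.5,0,0,0,0,0,0,0.5,0,0,0,0,0,0,0.5,0,0,0,0,0,0,0.5], grip_force=40)

```text
time: 30.52
position: [0.4541, 0.2956, 0.0174]
orientation: [0.003, -0.006, 1.0, 0.001]
contact_force: [0.7, -0.5, 7.1]
gripper_width: 0.599
```

Emit:
move_arm(rows=[0,0,10,0,0,0,0.5,0,0,40,0,0,0,0.5,0,0,80,0,0,0,0.5,0,0,120,0,0,0,0.5,0,0,144,0,0,0,0.5])

```text
time: 30.93
position: [0.4529, 0.2957, 0.1641]
orientation: [0.003, -0.006, 1.0, 0.002]
contact_force: [1.5, 1.2, -1.7]
gripper_width: 0.598
```

```bash
python3 - <<'E'
from h import *
grab_frame('scene'); spots(['jar4'],'scene')
o=get_obs();print(o['position'],o['qpos'],o['orientation'],o['time'],o['gripper_width'],o['contact_force'])
E
```

```text
scene jar4 [0.4227 0.2016 0.0011] 0.83 [330. 204.] {}
scene jar4 [0.4728 0.3855 0.0019] 0.77 [376. 177.] {}
scene jar4 [ 0.5589  0.3097 -0.0006] 0.71 [385. 203.] {}
[0.45456966 0.29661071 0.16504537] [ 4.49574943e-01  2.67932737e-01  1.68891152e+00  5.62208075e-04
  1.17314450e+00 -1.13312495e+00] [ 0.00512879 -0.0058443   0.99996606  0.00272492] 31.0333 0.5955055763924368 [ 1.027243    0.58836374 -1.50608586]
```

Emit:
move_arm(rows=[18,-33,0,0,0,0,0.5,36,-66,0,0,0,0,0.5,54,-99,0,0,0,0,0.5,72,-132,0,0,0,-1,0.5,90,-165,0,0,0,-2,0.5])

```text
time: 31.45
position: [0.541, 0.1285, 0.1581]
orientation: [-0.001, 0.012, 1.0, 0.0]
contact_force: [-0.3, 0.5, -1.6]
gripper_width: 0.599
```

Emit:
move_arm(rows=[18,-33,0,0,0,0,0.5,36,-66,0,0,0,0,0.5,54,-99,0,0,0,0,0.5,71,-131,0,0,0,0,0.5,71,-131,0,0,0,0,0.5])

```text
time: 31.87
position: [0.6157, -0.0075, 0.1578]
orientation: [0.001, 0.014, 1.0, -0.002]
contact_force: [0.7, 0.1, -2.6]
gripper_width: 0.596
```

```bash
python3 - <<'E'
from h import *
o=get_obs();print(o['position'],o['qpos'],o['orientation'],o['time'],o['gripper_width'],o['contact_force'])
a,_=grab_frame('scene'); spots(['jar4','lid_edge'],'scene')
E
```

```text
[ 0.61568202 -0.00754562  0.15776723] [-0.12293396  0.38254317  1.53182995 -0.00405594  1.22512949 -1.66423314] [ 8.32817794e-04  1.40629447e-02  9.99898744e-01 -2.01040635e-03] 31.8667 0.5962366032460167 [ 0.70853675  0.11103707 -2.55765617]
scene jar4 [ 0.5586  0.3097 -0.0024] 0.66 [385. 204.] {}
scene jar4 [0.422  0.1983 0.0024] 0.56 [329. 204.] {}
scene jar4 [0.4744 0.3867 0.0046] 0.55 [377. 176.] {}
scene lid_edge [ 0.291  -0.2361 -0.0008] 0.59 [200. 274.] {}
scene lid_edge [ 0.7017 -0.0534  0.2313] 0.56 [360. 254.] {}
scene lid_edge [ 0.6343 -0.052   0.0017] 0.21 [336. 292.] {}
```

Emit:
move_arm(rows=[0,2,-30,0,0,0,0.5,0,2,-65,0,0,0,0.5,0,2,-100,0,0,0,0.5,0,2,-120,0,0,0,0.5,0,2,-130,0,0,0,0.5])

```text
time: 32.43
position: [0.6088, 0.003, 0.0255]
orientation: [-0.004, 0.011, 1.0, 0.001]
contact_force: [0.3, 0.4, -2.4]
gripper_width: 0.597
```

Emit:
move_arm(rows=[0,0,-2,0,0,0,0.5,0,0,-4,0,0,0,0.5,0,0,-6,0,0,0,0.5,0,0,-6,0,0,0,0.5])

```text
time: 32.77
position: [0.6138, 0.0011, 0.0245]
orientation: [0.001, 0.012, 1.0, -0.0]
contact_force: [0.4, -0.5, -1.6]
gripper_width: 0.602
```

Emit:
move_arm(rows=[0,0,-1,0,0,0,0.5,0,0,-2,0,0,0,0.5,0,0,-3,0,0,0,0.5,0,0,-3,0,0,0,0.5])

```text
time: 33.1
position: [0.6137, 0.0008, 0.0225]
orientation: [0.001, 0.012, 1.0, 0.0]
contact_force: [-1.2, 0.9, 8.2]
gripper_width: 0.601
```

Emit:
move_arm(rows=[0,0,0,0,0,0,0,0,0,0,0,0,0,-0.3,0,0,0,0,0,0,-0.6,0,0,0,0,0,0,-0.6,0,0,0,0,0,0,-0.6])

```text
time: 33.52
position: [0.6129, 0.0008, 0.0201]
orientation: [0.0, 0.012, 1.0, 0.0]
contact_force: [-0.1, -0.5, 0.1]
gripper_width: 0.8
```

Emit:
move_arm(rows=[0,0,20,0,0,0,-0.6,0,0,60,0,0,0,-0.6,0,0,100,0,0,0,-0.6,0,0,140,0,0,0,-0.6,-10,30,150,0,0,0,-0.6])

```text
time: 33.93
position: [0.6088, 0.0266, 0.1769]
orientation: [0.007, 0.014, 1.0, -0.002]
contact_force: [2.1, 1.3, 0.0]
gripper_width: 0.804
```

Emit:
move_arm(rows=[-5,38,0,0,0,1,-0.6,-10,76,0,0,0,2,-0.6,-15,114,0,0,0,2,-0.6,-20,152,0,0,0,2,-0.6,-25,190,0,0,0,2,-0.6])

```text
time: 34.35
position: [0.5773, 0.2225, 0.1701]
orientation: [0.0, -0.006, 1.0, 0.0]
contact_force: [0.4, 0.0, -0.2]
gripper_width: 0.802
```

```bash
python3 - <<'E'
from h import *
o=get_obs();print(o['position'],o['qpos'],o['orientation'],o['time'],o['gripper_width'],o['contact_force'])
a,_=grab_frame('scene'); spots(['jar1','lid_edge'],'scene')
b,d=grab_frame('top'); P=cloud('top',d)
h=np.hstack([cv2.resize(a[180:320,250:400],(420,392)),cv2.resize(b[100:240,240:370],(364,392))])
cv2.imwrite('pics/j1.png',h[...,::-1])
for n,(x,y) in dict(yel=(.612,-.001)).items():
    k=P[(abs(P[...,0]-x)<.045)&(abs(P[...,1]-y)<.045)&(P[...,2]>.05)&(P[...,2]<.064)];print(n,len(k),np.round((k.min(0)+k.max(0))/2,4))
E
```

```text
[0.57727524 0.22246977 0.17008836] [ 2.55385400e-01  3.78643563e-01  1.50562381e+00  6.88633483e-05
  1.25726388e+00 -1.32646401e+00] [ 2.16489400e-05 -5.51589614e-03  9.99984786e-01  3.93277617e-05] 34.35 0.8020320485253163 [ 0.35012676  0.02817206 -0.1845347 ]
scene jar1 [5.207e-01 2.007e-01 4.000e-04] 0.91 [355. 218.] {}
scene jar1 [ 5.597e-01  3.073e-01 -1.000e-04] 0.86 [385. 204.] {}
scene jar1 [0.4214 0.1958 0.0019] 0.79 [328. 204.] {}
yel 293 [0.6094 0.0037 0.0568]
```

View pics/j1.png

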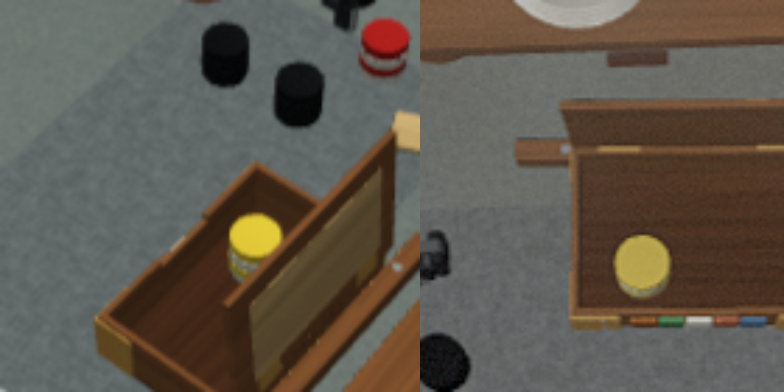

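Emit:
move_arm(rows=[-6,39,0,0,0,0,-0.6,-12,70,0,0,0,0,-0.6,-17,87,-20,0,0,0,-0.6,-17,87,-55,0,0,0,-0.6,-17,87,-90,0,0,0,-0.6])

```text
time: 34.97
position: [0.5623, 0.3078, 0.0805]
orientation: [0.002, -0.006, 1.0, 0.001]
contact_force: [0.3, -0.1, 0.0]
gripper_width: 0.801
```

Emit:
move_arm(rows=[0,0,-30,0,0,0,-0.6,0,0,-50,0,0,0,-0.6,0,0,-60,0,0,0,-0.6,0,0,-63,0,0,0,-0.6,0,0,-63,0,0,0,-0.6])

```text
time: 35.38
position: [0.5614, 0.3068, 0.0168]
orientation: [-0.0, -0.005, 1.0, -0.0]
contact_force: [-0.0, 0.4, -0.2]
gripper_width: 0.805
```

Emit:
move_arm(rows=[0,0,0,0,0,0,0.5,0,0,0,0,0,0,0.5,0,0,0,0,0,0,0.5,0,0,0,0,0,0,0.5,0,0,0,0,0,0,0.5], grip_force=40)

```text
time: 35.8
position: [0.5623, 0.3082, 0.019]
orientation: [0.002, -0.006, 1.0, 0.001]
contact_force: [1.8, -1.9, 5.9]
gripper_width: 0.596
```

Emit:
move_arm(rows=[0,0,10,0,0,0,0.5,0,0,40,0,0,0,0.5,0,0,80,0,0,0,0.5,0,0,120,0,0,0,0.5,0,0,150,0,0,0,0.5])

```text
time: 36.22
position: [0.561, 0.3084, 0.1707]
orientation: [0.001, -0.006, 1.0, 0.001]
contact_force: [0.9, 0.7, -1.2]
gripper_width: 0.595
```

Emit:
move_arm(rows=[-6,-36,0,0,0,0,0.5,-12,-72,0,0,0,0,0.5,-10,-108,0,0,0,0,0.5,0,-146,0,0,0,-1,0.5,8,-184,0,0,0,-2,0.5])

```text
time: 36.63
position: [0.568, 0.1229, 0.1678]
orientation: [0.0, 0.011, 1.0, 0.0]
contact_force: [0.6, 0.9, -1.4]
gripper_width: 0.597
```

Emit:
move_arm(rows=[8,-39,0,0,0,0,0.5,16,-78,0,0,0,0,0.5,24,-117,0,0,0,0,0.5,32,-156,0,0,0,0,0.5,40,-195,0,0,0,0,0.5])

```text
time: 37.05
position: [0.6084, -0.0726, 0.1675]
orientation: [-0.0, 0.012, 1.0, 0.0]
contact_force: [0.3, 0.6, -1.3]
gripper_width: 0.597
```

Emit:
move_arm(rows=[3,-33,0,0,0,0,0.5,3,-33,-20,0,0,0,0.5,3,-33,-60,0,0,0,0.5,3,-33,-95,0,0,0,0.5,3,-33,-120,0,0,0,0.5])

```text
time: 37.47
position: [0.6097, -0.1038, 0.0446]
orientation: [-0.002, 0.012, 1.0, 0.001]
contact_force: [0.2, -0.7, -0.6]
gripper_width: 0.599
```

Emit:
move_arm(rows=[0,0,-12,0,0,0,0.5,0,0,-20,0,0,0,0.5,0,0,-22,0,0,0,0.5,0,0,-22,0,0,0,0.5])

```text
time: 37.8
position: [0.6121, -0.104, 0.0254]
orientation: [0.0, 0.012, 1.0, 0.0]
contact_force: [0.5, 0.3, -1.1]
gripper_width: 0.601
```

Emit:
move_arm(rows=[0,0,-1,0,0,0,0.5,0,0,-2,0,0,0,0.5,0,0,-3,0,0,0,0.5,0,0,-3,0,0,0,0.5])

```text
time: 38.13
position: [0.6128, -0.1043, 0.024]
orientation: [0.001, 0.012, 1.0, -0.0]
contact_force: [-0.8, 0.1, 4.5]
gripper_width: 0.595
```

Emit:
move_arm(rows=[0,0,0,0,0,0,0,0,0,0,0,0,0,-0.3,0,0,0,0,0,0,-0.6,0,0,0,0,0,0,-0.6,0,0,0,0,0,0,-0.6])

```text
time: 38.55
position: [0.6118, -0.1041, 0.0221]
orientation: [0.0, 0.012, 1.0, 0.0]
contact_force: [-0.8, -0.0, 0.2]
gripper_width: 0.798
```

Emit:
move_arm(rows=[0,0,20,0,0,0,-0.6,0,0,60,0,0,0,-0.6,0,0,100,0,0,0,-0.6,0,0,140,0,0,0,-0.6,-30,0,170,0,0,0,-0.6])

```text
time: 38.97
position: [0.588, -0.1051, 0.195]
orientation: [0.005, 0.011, 1.0, -0.001]
contact_force: [0.1, -0.9, 2.0]
gripper_width: 0.798
```

Emit:
move_arm(rows=[-40,0,20,0,0,0,0,-80,0,40,0,0,0,1,-110,0,60,0,0,0,1,-120,10,80,0,0,0,1,-130,20,90,0,0,0,1])

```text
time: 39.38
position: [0.4516, -0.0843, 0.2842]
orientation: [0.002, 0.013, 1.0, -0.001]
contact_force: [0.9, -0.9, -0.1]
gripper_width: 0.087
```

```bash
python3 - <<'E'
from h import *
o=get_obs();print(o['position'],o['qpos'],o['orientation'],o['time'],o['gripper_width'],o['contact_force'])
a,_=grab_frame('scene'); spots(['lid_edge','knife','notch','near_left'],'scene')
b,d=grab_frame('top'); P=cloud('top',d); spots(['lid_edge','near_left','near_right'],'top')
h=np.hstack([cv2.resize(a[180:320,250:400],(420,392)),cv2.resize(b[100:240,240:400],(448//1,392))])
cv2.imwrite('pics/j2.png',cv2.resize(h,(780,352))[...,::-1])
for n,(x,y) in dict(yel=(.612,-.001),red=(.61,-.105)).items():
    k=P[(abs(P[...,0]-x)<.045)&(abs(P[...,1]-y)<.045)&(P[...,2]>.05)&(P[...,2]<.064)];print(n,len(k),np.round((k.min(0)+k.max(0))/2,4))
E
```

```text
[ 0.4515711  -0.08427648  0.28421618] [-3.36225951e-01  6.87824637e-02  1.63645657e+00  7.70753437e-05
  1.43193992e+00 -1.88185968e+00] [ 2.10441564e-03  1.25861879e-02  9.99918355e-01 -6.65634444e-04] 39.3833 0.08683489782033314 [ 0.89735576 -0.91493013 -0.0589036 ]
scene lid_edge [ 0.7044 -0.0549  0.2312] 0.97 [361. 255.] {}
scene knife [ 0.478  -0.3389  0.0021] 0.93 [222. 334.] {}
scene notch [ 0.555  -0.0505  0.0655] 0.75 [313. 264.] {}
scene notch [ 4.762e-01 -3.393e-01 -3.000e-04] 0.42 [222. 335.] {}
scene near_left [0.5522 0.0491 0.0315] 0.69 [334. 248.] {}
top lid_edge [ 0.7009 -0.0508  0.228 ] 0.97 [339. 138.] {}
top lid_edge [ 0.5586 -0.5544  0.0034] 0.48 [525. 209.] {}
top near_left [0.557  0.0496 0.0346] 0.79 [302. 215.] {}
yel 291 [0.6092 0.0036 0.0571]
red 9 [ 0.6159 -0.0851  0.0566]
```

View pics/j2.png

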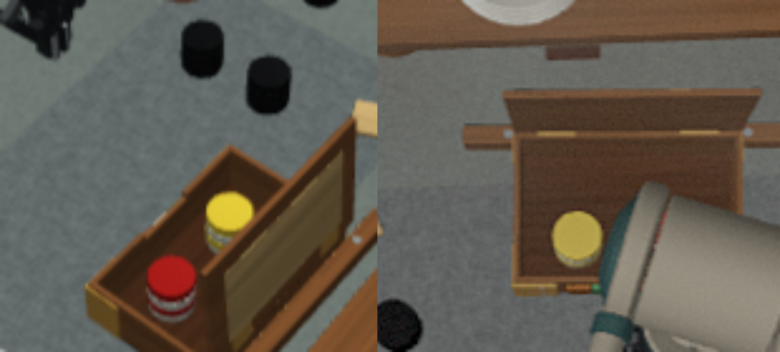

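Emit:
move_arm(rows=[38,8,0,0,0,0,1,76,16,0,0,0,0,1,114,24,0,0,0,0,1,152,32,0,0,0,0,1,190,32,0,0,0,0,1])

```text
time: 40.25
position: [0.6443, -0.0505, 0.2803]
orientation: [-0.001, 0.011, 1.0, 0.001]
contact_force: [0.3, -1.1, 0.3]
gripper_width: 0.0
```

Emit:
move_arm(rows=[38,0,0,0,0,0,1,76,0,0,0,0,0,1,112,0,0,0,0,0,1,114,0,0,0,0,0,1,114,0,0,0,0,0,1])

```text
time: 40.67
position: [0.7581, -0.0523, 0.277]
orientation: [-0.002, 0.012, 1.0, 0.0]
contact_force: [-1.1, 0.9, -0.4]
gripper_width: -0.0
```

```bash
python3 - <<'E'
from h import *
o=get_obs();print(o['position'],o['qpos'],o['orientation'],o['time'],o['gripper_width'],o['contact_force'])
a,_=grab_frame('scene'); spots(['lid_edge'],'scene')
E
```

```text
[ 0.75814543 -0.05225919  0.27704475] [-1.60288080e-01  5.59323075e-01  9.37239296e-01  3.49162745e-05
  1.64991058e+00 -1.70788813e+00] [-2.41064567e-03  1.15965085e-02  9.99929781e-01  3.78704924e-04] 40.6667 -0.0001905887650108171 [-1.10600049  0.94221651 -0.40404698]
scene lid_edge [ 0.7055 -0.0556  0.2316] 0.84 [361. 255.] {}
```

Emit:
move_arm(rows=[0,0,-36,0,0,0,1,0,0,-72,0,0,0,1,0,0,-72,0,0,0,1,-15,0,-72,0,0,0,1,-30,0,-72,0,0,0,1])

```text
time: 41.18
position: [0.7254, -0.0522, 0.2106]
orientation: [-0.0, 0.012, 1.0, 0.0]
contact_force: [-0.1, 0.6, 0.2]
gripper_width: -0.001
```

Emit:
move_arm(rows=[-12,0,-3,0,0,0,1,-24,0,-7,0,0,0,1,-36,0,-11,0,0,0,1,-48,0,-15,0,0,0,1,-58,0,-20,0,0,0,1])

```text
time: 41.6
position: [0.6688, -0.0521, 0.1939]
orientation: [0.004, 0.012, 1.0, -0.0]
contact_force: [3.1, -0.0, 2.6]
gripper_width: 0.002
```

```bash
python3 - <<'E'
from h import *
lid(); spots(['lid_edge'],'scene')
E
```

```text
n 1518 lid angle 88.2 top z 0.586 x range [0.007 0.087]
n 768 lid angle 74.8 top z 0.593 x range [-0.078  0.088]
[ 0.666  -0.052   0.1926] [-2.3  0.5  1. ] 0.0016544979490056408 41.65
scene lid_edge [ 0.6456 -0.0516  0.2152] 0.71 [342. 246.] {}
```

Emit:
move_arm(rows=[-10,0,-8,0,0,0,1,-20,0,-16,0,0,0,1,-29,0,-24,0,0,0,1,-37,0,-33,0,0,0,1,-45,0,-42,0,0,0,1])

```text
time: 42.12
position: [0.6243, -0.0523, 0.1499]
orientation: [0.002, 0.012, 1.0, -0.0]
contact_force: [0.9, 0.7, 1.9]
gripper_width: -0.001
```

Emit:
move_arm(rows=[-6,0,-10,0,0,0,1,-12,0,-20,0,0,0,1,-18,0,-30,0,0,0,1,-22,0,-40,0,0,0,1,-25,0,-50,0,0,0,1])

```text
time: 42.53
position: [0.5995, -0.0522, 0.0992]
orientation: [0.002, 0.012, 1.0, -0.0]
contact_force: [0.9, 2.0, 0.6]
gripper_width: -0.001
```

```bash
python3 - <<'E'
from h import *
lid(); spots(['lid_edge'],'scene')
E
```

```text
n 1628 lid angle 86.9 top z 0.494 x range [-0.067  0.083]
n 813 lid angle 25.8 top z 0.103 x range [-0.052  0.084]
[ 0.5974 -0.052   0.0967] [-1.2  0.4  0.3] 0.0005682365250976129 42.5833
scene lid_edge [ 0.5603 -0.0502  0.1012] 0.91 [315. 257.] {}
```

Emit:
move_arm(rows=[-4,0,-7,0,0,0,1,-8,0,-14,0,0,0,1,-10,0,-20,0,0,0,1,-10,0,-23,0,0,0,1,-10,0,-25,0,0,0,1])

```text
time: 43.05
position: [0.5878, -0.0523, 0.0758]
orientation: [-0.0, 0.012, 1.0, -0.0]
contact_force: [-8.7, 1.1, 34.8]
gripper_width: -0.004
```

Emit:
move_arm(rows=[0,0,0,0,0,0,1,0,0,0,0,0,0,1])

```text
time: 43.22
position: [0.5877, -0.0523, 0.0758]
orientation: [0.0, 0.012, 1.0, -0.0]
contact_force: [-6.8, 0.3, 21.7]
gripper_width: 0.001
```

Lid pressed shut (tip at 75.8 mm). I'll retreat clear to the robot side and check everything.

Emit:
move_arm(rows=[0,0,20,0,0,0,1,-5,0,60,0,0,0,1,-40,0,100,0,0,0,1,-70,15,125,0,0,0,1,-100,40,140,0,0,0,1])

```text
time: 43.63
position: [0.496, -0.0193, 0.2102]
orientation: [0.001, 0.013, 1.0, -0.001]
contact_force: [-0.3, 1.3, 0.3]
gripper_width: 0.001
```

Emit:
move_arm(rows=[-20,38,0,0,0,0,1,-50,66,0,0,0,0,1,-80,95,0,0,0,0,1,-110,124,0,0,0,0,1,-140,150,0,0,0,0,1])

```text
time: 44.05
position: [0.3536, 0.1332, 0.2077]
orientation: [-0.001, 0.012, 1.0, 0.0]
contact_force: [0.0, 1.2, 0.6]
gripper_width: -0.0
```

Emit:
move_arm(rows=[0,0,0,0,0,0,1,0,0,0,0,0,0,1])

```text
time: 44.22
position: [0.3537, 0.1332, 0.2079]
orientation: [-0.0, 0.01, 1.0, -0.0]
contact_force: [-0.3, -0.9, -0.0]
gripper_width: 0.002
```

```bash
python3 - <<'E'
from h import *
status(); a=lid(); b,_=snap('top')
spots(['lid_edge','notch','near_left','near_right','far_left','knife','knife_tip','tub1','mug1','sponge','rib','brushpot','jar1'],'top')
grab_frame('scene'); spots(['lid_edge','knife','knife_tip','notch'],'scene')
cv2.imwrite('pics/f1.png',np.hstack([cv2.resize(a,(400,300)),cv2.resize(b,(400,300))])[...,::-1])
E
```

```text
case [635.9 -50.6] size [161.9 239.9] yaw -1.43 rel 0.27 t 44.2167 F [-0.3 -0.9 -0. ]
tcp [353.7 133.2 207.9] in case [-286.8  176.6]
NL [554.4  49. ] NR [ 549.5 -145.9] FL [718.9  67.4] gap -0.2 FR [ 712.9 -172.5] gap -1.4 
n 1043 lid angle 0.1 top z 0.082 x range [-0.074  0.083]
n 872 lid angle -0.1 top z 0.082 x range [-0.074  0.083]
[0.3563 0.1321 0.2082] [ 0.6  0.7 -0.1] -0.00011050399515092497 44.3167
top lid_edge [ 0.5532 -0.0473  0.0725] 0.65 [339. 212.] {}
top notch [ 0.5539 -0.0494  0.0639] 0.82 [339. 213.] {}
top near_left [0.5561 0.0488 0.0345] 0.78 [302. 215.] {}
top near_left [0.3412 0.4456 0.0034] 0.34 [158. 300.] {}
top near_right [ 6.359e-01 -5.110e-02 -1.000e-04] 0.7 [338. 187.] {}
top near_right [ 0.5454 -0.1468  0.0317] 0.67 [376. 217.] {}
top far_left [ 0.6058 -0.3186  0.0147] 0.75 [438. 194.] {}
top knife [ 0.4774 -0.3377 -0.0012] 0.75 [446. 241.] {}
top knife [ 6.385e-01 -5.430e-02 -1.000e-04] 0.59 [340. 186.] {}
top knife [0.5544 0.0511 0.0369] 0.34 [302. 215.] {}
top knife_tip [ 0.6039 -0.3203  0.0144] 0.6 [438. 194.] {}
top knife_tip [ 0.6537  0.2497 -0.0021
[... 357 characters left out ...]
brushpot [ 0.5543  0.5596 -0.002 ] 0.92 [119. 224.] {}
top brushpot [ 0.5038 -0.3571  0.0025] 0.38 [453. 231.] {}
top jar1 [0.4719 0.3835 0.0029] 0.83 [181. 251.] {}
top jar1 [5.197e-01 1.972e-01 1.000e-04] 0.81 [249. 232.] {}
top jar1 [0.6727 0.4321 0.0034] 0.21 [164. 180.] {}
scene lid_edge [ 0.5612 -0.0514  0.0746] 0.58 [315. 263.] {}
scene knife [ 0.4787 -0.3366  0.0023] 0.72 [223. 334.] {}
scene knife [ 6.331e-01 -5.220e-02 -1.000e-04] 0.49 [335. 292.] {}
scene knife [ 0.5543 -0.0506  0.0626] 0.47 [313. 264.] {}
scene knife_tip [ 0.6035 -0.32    0.0181] 0.57 [263. 353.] {}
scene notch [ 0.5537 -0.0506  0.0621] 0.71 [313. 264.] {}
scene notch [ 0.6704  0.428  -0.0023] 0.25 [436. 197.] {}
```

View pics/f1.png

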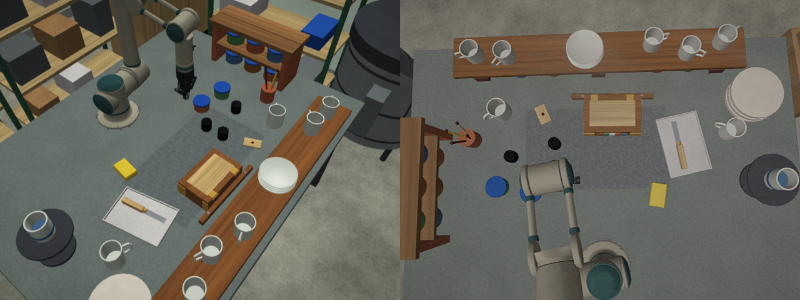

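```bash
python3 -c "
from plant import *
print(finish_job())"
```

```text
the job is handed in; nothing more can be done
None
```

The bench is packed and the job is handed in, at about 44 s of robot time; no verdict was reported.

- **Case:** I walked it to the batten with alternating pushes on the two brass plates. The largest swing I measured was about 11° off square. At the end both corners stalled under force, and the last fit gave gaps of about 0 to -1 mm and 0.3° off square, which is within the measuring noise.
- **Lid and jars:** After that I levered the lid with the knife to about 85°. The red and yellow jars were the only ones out, and I stood both upright in the case. The three black look-alikes were left alone. I last saw the jars just before shutting the lid: both stood upright in the picture. Only the yellow one's height was measured, because the arm hid the red one from the top camera. The last depth check shows the lid flat, at 0°.
- **Knife and the rest:** The knife lies in its white tray. The tubs, mugs, sponge, rib and brush pot are where they started, to within about 5 mm.
- **Forces and disagreements:** The highest reading I saw was about 37 N, when the knife first touched the tray. Pressing the lid shut peaked near 36 N. A few low-quality network detections were wrong, such as jar or knife hits on other things; I set them aside against the pictures.

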